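Uncover the seed tins and sort out the marked rejects

TASK

Clear the pick lane: lift the grey transit covers straight off the tins, leaving each tin standing, and stand the covers open side down on the floor of the blue cover tray. Put every tin with a red mark on the floor of the red reject tray and stand every other tin upright on the floor of the cardboard packing tray, and leave the swab tub and the small tape roll where they are.

Things in the scene. Friction and masses are not known exactly. Their poses are not given: they have to be found in the camera images.
- good_1_mid (a point): Good tin (no red mark): an upright metal seed tin, 54 mm across and 48 mm tall, closed and solid, aluminium with a green band, 0.11 to 0.18 kg; it stands on the lane. The point is its centre, 24 mm above its foot; z is its axis, upward. It may stand hidden under a transit cover.
- good_2_mid (a point): Good tin (no red mark): an upright metal seed tin, 54 mm across and 48 mm tall, closed and solid, aluminium with a green band, 0.11 to 0.18 kg; it stands on the lane. The point is its centre, 24 mm above its foot; z is its axis, upward. It may stand hidden under a transit cover.
- reject_1_mid (a point): Marked tin: an upright metal seed tin, 54 mm across and 48 mm tall, closed and solid, aluminium with a green band, 0.11 to 0.18 kg; it stands on the lane. The point is its centre, 24 mm above its foot; z is its axis, upward. It is a REJECT: a red round sticker lies on its lid and a wide red band runs round it. It may stand hidden under a transit cover.
- reject_2_mid (a point): Marked tin: an upright metal seed tin, 54 mm across and 48 mm tall, closed and solid, aluminium with a green band, 0.11 to 0.18 kg; it stands on the lane. The point is its centre, 24 mm above its foot; z is its axis, upward. It is a REJECT: a red round sticker lies on its lid and a wide red band runs round it. It wears no cover. It may be absent.
- cover_1_mid (a point): Grey plastic transit cover, a rigid thin-walled cup standing upside down over the tin good_1 (may be absent: then that tin is bare): 62 mm outside diameter, 40.5 mm tall, bore 58 mm wide and 38 mm deep, 45 g; the closed end is up. It rests on the tin's lid with 2 mm play all round, and its rim ends 10 mm above the tin's foot. The point is its centre, 20 mm above its rim; z is its axis, from the open rim to the closed end.
- cover_2_mid (a point): Grey plastic transit cover, a rigid thin-walled cup standing upside down over the tin good_2 (may be absent: then that tin is bare): 62 mm outside diameter, 40.5 mm tall, bore 58 mm wide and 38 mm deep, 45 g; the closed end is up. It rests on the tin's lid with 2 mm play all round, and its rim ends 10 mm above the tin's foot. The point is its centre, 20 mm above its rim; z is its axis, from the open rim to the closed end.
- cover_3_mid (a point): Grey plastic transit cover, a rigid thin-walled cup standing upside down over the tin reject_1 (may be absent: then that tin is bare): 62 mm outside diameter, 40.5 mm tall, bore 58 mm wide and 38 mm deep, 45 g; the closed end is up. It rests on the tin's lid with 2 mm play all round, and its rim ends 10 mm above the tin's foot. The point is its centre, 20 mm above its rim; z is its axis, from the open rim to the closed end.
- pack_tray: Packing tray for good tins, brown cardboard: an open, fixed tray, 96 mm along its own x, 150 mm along its own y, its lip 10 mm high (from the table) and 4 mm thick, floor 4 mm thick; inside 88 x 142 mm, room for two in a row along its y. Origin: centre of its underside, on the table. It and the reject tray stand one behind the other beyond the lane, about parallel to it, and change places.
- reject_bin: Reject tray, red plastic: an open, fixed tray, 96 mm along its own x, 150 mm along its own y, its lip 10 mm high (from the table) and 4 mm thick, floor 4 mm thick; inside 88 x 142 mm, room for two in a row along its y. Origin: centre of its underside, on the table. It and the packing tray change places.
- cover_tray: Tray for covers, blue plastic: an open, fixed tray, 130 mm along its own x, 230 mm along its own y, its lip 10 mm high (from the table) and 4 mm thick, floor 4 mm thick; inside 122 x 222 mm, room for three in a row along its y. Origin: centre of its underside, on the table. It stands beyond the left end of the lane, turned a little.
- lane: Pick lane, a fixed plywood board, 100 mm along its own x, 320 mm along its own y, 3 mm thick; the tins stand in a row along its y, about 80 mm apart. Origin: centre of its underside, on the table. Beyond its left end the machine's fixed tape reel hangs 0.47 m over the table, 0.52 m ahead of the robot: swing sideways only with the arm drawn in to about 0.44 m, then reach out.
- swab_tub: Bystander: tub of cotton swabs, 75 mm across, 88 mm tall, near the back edge; leave it alone. Origin at the centre of its underside.
- small_tape: Bystander: small roll of tape, 54 mm across, 18 mm high, behind the cover tray; leave it alone. Origin at the centre of its underside.

How it is judged:
By the outcome, as a careful person would: the job done as asked, in the order asked, and still so for the second after the job is handed in, with the robot touching nothing.
Of reject_2, cover_2, cover_3 only 2 to 3 are there at a start; the rules pass over those that are not, and their reading is None.
At some moment in a run one of good_1, good_2, reject_1, reject_2 may be knocked a few centimetres aside while the robot is not near it.
Once in a run the grip may slacken for a moment while it holds something.
It also fails if it takes over 210 s, if anything falls off the work surface, if the arm or the gripper's body presses on something with over 40 N, if the wrist force passes 120 N, or if a joint passes its speed limit or range.

ROBOT

A 7-joint arm with a two-finger parallel gripper is mounted at the origin on a cart in front of the work surface, level with it; the furniture and walls round the work are solid. World frame = base frame: x ahead of the robot, y to its left, z up, the work surface at z = 0. Lengths are in m, angles in rad, forces in N, time in s.
With the tool pointing down it reaches from about 0.4 to 0.85 m from the base axis. Payload 10.4 kg.
Tool frame: the origin (TCP) lies between the finger pads; the fingertips stand ahead of it and the grasp point (between the pads) lies 6 mm ahead of it (finger_overhang is the z of the fingertips in the tool frame, in m); z points along the fingers, y is the direction in which the jaws open and shut (so a half turn about z gives the same grasp; the last joint's range is limited). The gripper opens to 85 mm and grips with 20 to 120 N. Pads are 22 mm wide; open, the fingers measure 114 mm over their backs; the gripper's body (76 mm by 85 mm) begins 54 mm behind the grasp point. The pads swing forward as they close: fully open they stand 13 mm farther back than shut.
Start: joints at [1.11, 0.332, -0.065, 1.46, 0.022, 1.35, -0.088], TCP at [0.265, -0.566, 0.256] pointing down, gripper open.
Joint ranges: [-2.6, 2.6], [-0.5, 2.12], [-1.47, 1.34], [0.16, 2.42], [-1.27, 4.41], [0.06, 2.06], [-2.6, 2.6]. Speed limits (rad/s): [2.22, 2.22, 2.79, 2.79, 3.14, 3.14, 3.14].

INTERFACE

Orientations are given as a unit quaternion [x, y, z, w].
In Python, from workcell import * gives the robot as it stands.
- The arm moves only by the shell command python3 -m creep 'ROWS' [FORCE]. ROWS is JSON, a list of rows, each a list of 7 numbers: the turn, a rotation vector about the tool's x, y, z in rad, then the shift along the tool's x, y, z in mm, then the closure in counts, from 0 (fully open) to 255 (shut). In form: [[wx, wy, wz, dx, dy, dz, claw], ...]. A call has 1 to 8 rows; each row shifts and turns the commanded pose from where the row before left it, along the tool's axes as they then stand; what a row does not reach is not made up. A row lasts 1/10 s, in which the tool goes at most 50 mm and 8.59 degrees, less where a joint would pass 70% of its speed; a pose out of reach is approached as far as the arm can. A call is refused whole if a number of a shift passes 50 or a number of a turn 0.15, either way. A call with a gripper value outside its range is refused whole. The fingers move at their own pace and stop on an object; FORCE is the grip in N (left out, the last holds). Time passes only in rows, so rows that do not move let the fingers close. It gives the time, the measured TCP pose, the force and the opening at its end, in the units of the state.
- get_obs(): the state, without advancing time (a new reading comes with each control period).
- camera(name): name is "side" or "top" or "wrist"; returns (picture, depth): 420x560x3 uint8, blue, green, red; 420x560 float32, m along the optical axis (not along the pixel's ray), 0 where there is no reading.
- camera_model(name): a dict with "camera_matrix" (3x3 intrinsics, pixels), "R" (3x3) and "t" (3): a world point X has camera coordinates R X + t; the wrist camera has in their place "mount" (4x4, takes a point from camera to tool coordinates, whose origin is the TCP and whose axes are the flange's). Camera axes: x right, y down, z forward; pixel columns grow to the right and rows downward; lengths in m; the calibration is good to about 2 mm. A picture is of the moment at which its call begins: read the wrist's pose just before it. camera_model takes no time and is no camera call.
- hand_in(): hands the job in, once; it reports no verdict.
The state is a dict: "clock": time; "joint_pos": joint angles; "joint_velocities": joint speeds; "tau": joint torques, N m; "position": TCP position; "ee_rot": TCP orientation; "ft_force": force on the tool from outside, world axes, zero at the start; "torque": the same for the moment, N m; "grip_width": opening from 0.0 (shut) to 1.0 (fully open).
Only numpy, scipy, OpenCV 4.12 (cv2) and the standard library are available. Lean on these libraries where they do the work, as an engineer would, in place of code of your own. Each camera call takes 0.05 s, during which the arm holds its last target.

## Working session

There is one attempt and no reset: what is moved stays moved. The work goes in short steps, Python scripts to look and compute and a shell command to move; the robot and the scene stay as the last step left them, time stands still between calls to the robot, and variables do not carry over. Pictures are saved under pics/ and viewed, and the job is handed in when it is done.

```bash
ls; mkdir -p pics; python3 - <<'E'
from workcell import *
import cv2
o=get_obs(); print({k:(v if not hasattr(v,'tolist') else [round(x,4) for x in v.tolist()]) for k,v in o.items()})
for n in ["top","side","wrist"]:
    p,d=camera(n); cv2.imwrite(f"pics/{n}0.png",p); print(n,camera_model(n))
E
```

```text
pics
{'clock': 0.0, 'joint_pos': [1.1104, 0.3329, -0.0647, 1.461, 0.0216, 1.3498, -0.0885], 'joint_velocities': [0.0015, 0.0014, 0.0001, 0.0005, 0.001, 0.0001, -0.0003], 'tau': [0.0006, -62.5456, 0.0495, -39.1601, 0.0161, 0.0099, -0.0001], 'position': [0.2648, -0.5658, 0.2555], 'ee_rot': [0.9761, 0.2171, -0.0002, -0.0007], 'ft_force': [-0.9158, 0.8156, -0.0787], 'torque': [-0.0227, -0.0385, 0.0353], 'grip_width': 0.9965928375344032}
top {'camera_matrix': array([[412.0383908 ,   0.        , 280.62928534],
       [  0.        , 412.0383908 , 208.83351958],
       [  0.        ,   0.        ,   1.        ]]), 'R': array([[ 0.02589055, -0.99965398, -0.00464729],
       [-0.97491112, -0.02422105, -0.22127277],
       [ 0.22108365,  0.01025957, -0.97520088]]), 't': array([-0.05378914,  0.53422845,  0.9616366 ])}
side {'camera_matrix': array([[458.31840622,   0.        , 283.59424006],
       [  0.        , 458.31840622, 210.59584597],
       [  0.        ,   0.        ,   1.        ]]), 'R': array([[ 0.99705157, -0.07378514, -0.02106937],
       [-0.06233665, -0.61872633, -0.78312953],
       [ 0.04474714,  0.78213393, -0.62150158]]), 't': array([-0.5363262 ,  0.0532099 ,  1.00983979])}
wrist {'camera_matrix': array([[375.70530768,   0.        , 279.61502878],
       [  0.        , 375.70530768, 204.19528004],
       [  0.        ,   0.        ,   1.        ]]), 'mount': array([[ 8.03577886e-04, -9.53074126e-01, -3.02735965e-01,
         7.69984729e-02],
       [ 9.99999606e-01,  6.51399052e-04,  6.03648091e-04,
         4.47665064e-04],
       [-3.78119456e-04, -3.02736331e-01,  9.53074274e-01,
        -1.17850589e-01],
       [ 0.00000000e+00,  0.00000000e+00,  0.00000000e+00,
         1.00000000e+00]])}
```

View pics/top0.png

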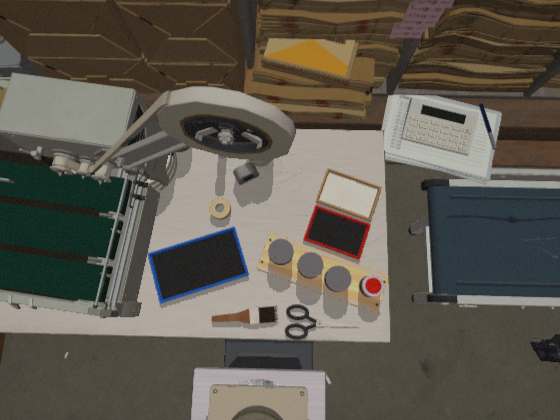

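View pics/side0.png

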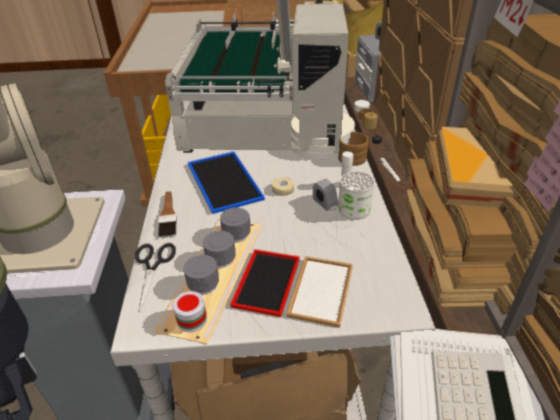

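```bash
cat > h.py <<'E'
from workcell import *
import cv2, numpy as np
from scipy.spatial.transform import Rotation as Ro
def cloud(n):
    o=get_obs(); p,d=camera(n); m=camera_model(n); K=m["camera_matrix"]
    v,u=np.mgrid[:420,:560]; d=d.astype(float)
    X=np.stack([(u-K[0,2])/K[0,0]*d,(v-K[1,2])/K[1,1]*d,d],-1)
    if n=="wrist":
        M=np.array(m["mount"]); X=X@M[:3,:3].T+M[:3,3]
        X=X@Ro.from_quat(o["ee_rot"]).as_matrix().T+np.array(o["position"])
    else: X=(X-m["t"])@np.array(m["R"])
    X[d<=0]=np.nan
    return p,X
def blobs(X,zlo,zhi,box,minA=60):
    with np.errstate(all='ignore'):
        M=(X[...,2]>zlo)&(X[...,2]<zhi)&(X[...,0]>box[0])&(X[...,0]<box[1])&(X[...,1]>box[2])&(X[...,1]<box[3])
    n,l,s,c=cv2.connectedComponentsWithStats(M.astype(np.uint8),connectivity=4)
    return [(l==i) for i in range(1,n) if s[i,4]>=minA]
def circ(P):
    (c,r)=cv2.minEnclosingCircle(P[:,:2].astype(np.float32)*1000); return np.round(c,1),round(r,1)
def st():
    o=get_obs(); print("t %.2f pos %s F %s grip %.3f"%(o["clock"],np.round(np.array(o["position"])*1000,1),np.round(o["ft_force"],1),o["grip_width"]))
    R=Ro.from_quat(o["ee_rot"]).as_matrix(); print("x %s y %s z %s"%tuple(np.round(R[:,i],3) for i in range(3))); print("q",np.round(o["joint_pos"],3))
E
python3 - <<'E'
from h import *
for n in ["top","side"]:
    p,X=cloud(n)
    for b in blobs(X,0.044,0.065,(0.3,0.8,-0.4,0.4)):
        P=X[b]; vu=np.argwhere(b).mean(0); print(n,"px",vu[::-1].round(),circ(P),"mean",(np.nanmean(P,0)*1000).round(1),b.sum(),p[b].mean(0).round())
    hsv=cv2.cvtColor(p,cv2.COLOR_BGR2HSV)
    for nm,lo,hi in [("blue",(105,120,80),(130,255,255)),("red",(0,170,90),(8,255,255)),("red2",(172,170,90),(180,255,255)),("brown",(8,90,60),(16,230,180)),("lane",(14,60,150),(25,200,255))]:
        m=cv2.inRange(hsv,lo,hi)
        nn,l,s,c=cv2.connectedComponentsWithStats(m)
        for i in range(1,nn):
            if s[i,4]>80:
                P=X[l==i]; P=P[np.isfinite(P[:,0])&(abs(P[:,2])<0.03)]
                if len(P)<60: continue
                r=cv2.minAreaRect(P[:,:2].astype(np.float32)*1000); print(n,nm,c[i].round(),np.round(r[0],1),np.round(r[1],1),round(r[2],1),"z",np.round(P[:,2].mean(),4))
st()
E
```

```text
top px [163. 171.] (array([637.4, 267.4]), 50.7) mean [628.4 262.3  56.3] 159 [ 91. 102. 106.]
top px [244. 170.] (array([638.1,  56.8]), 26.1) mean [636.2  56.8  51.7] 220 [102. 104. 107.]
top px [143. 246.] (array([441.2, 292.1]), 138.6) mean [436.2 293.7  54.3] 351 [62. 67. 70.]
top px [280. 251.] (array([432.6, -41.9]), 31.4) mean [432.2 -41.8  53.7] 509 [100. 100. 105.]
top px [310. 264.] (array([ 401.5, -114.7]), 31.2) mean [ 401.1 -114.8   53.8] 518 [100. 100. 105.]
top px [338. 278.] (array([ 370.3, -182.2]), 31.6) mean [ 370.1 -181.6   53.8] 532 [ 99.  99. 105.]
top px [372. 285.] (array([ 355.5, -266. ]), 27.4) mean [ 355.3 -265.1   50.7] 405 [ 87.  91. 165.]
top blue [196. 266.] [399.  167.1] [129.2 230.5] 19.1 z 0.0076
top red [338. 234.] [ 491.  -185.7] [149.2  96.2] 71.4 z 0.0077
top brown [135.  44.] [884.8 348.3] [161.6  23.1] 85.4 z 0.0057
top brown [524. 110.] [ 849.8 -669.2] [ 86.8 301.7] 0.3 z -0.0208
top brown [335. 118.] [ 818.8 -184.4] [ 58.8 298.2] 7.8 z -0.0163
top brown [350. 195.] [ 591.8 -216.9] [151.1  96.2] 70.8 z 0.0078
top brown [286. 269.] [393.5 -54.
[... 1930 characters left out ...]
brown [168. 324.] [ 309.  -273.1] [39.5 48.2] 23.5 z 0.0044
side brown [313. 320.] [ 567.7 -289.5] [ 4.3 93.8] 71.4 z 0.0064
side lane [284. 185.] [544.2 114.8] [51.5 55.2] 14.6 z 0.0169
side lane [435. 251.] [ 823.7 -133.9] [ 90.3 295.3] 12.8 z 0.0259
side lane [211. 295.] [ 388.  -150.8] [322.9 104.2] 70.9 z 0.0034
side lane [317. 291.] [ 592.4 -213.1] [164.   99.9] 70.8 z 0.009
side lane [470. 296.] [ 856.1 -264. ] [ 9.1 88.2] 86.3 z 0.0083
side lane [462. 304.] [ 850.1 -265.3] [ 7.2 74.4] 84.5 z -0.011
t 0.25 pos [ 264.9 -565.9  255.9] F [0.1 0.7 0.7] grip 1.001
x [ 0.906  0.424 -0.   ] y [ 0.424 -0.906 -0.001] z [-0.     0.001 -1.   ]
q [ 1.11   0.333 -0.065  1.46   0.022  1.35  -0.088]
```

```bash
python3 -c "
import workcell;print(finger_overhang if 'finger_overhang' in globals() else getattr(workcell,'finger_overhang',None));print([a for a in dir(workcell) if a[0]!='_'])"
python3 -m creep '[[0,0,-0.135,0,0,0,0],[0,0,-0.135,0,0,0,0],[0,0,-0.135,0,0,0,0],[0,0,-0.135,0,0,0,0],[0,0,-0.135,0,0,0,0],[0,0,-0.135,0,0,0,0]]' 30
python3 -m creep '[[0,0,0,40,-2,0,0],[0,0,0,40,-2,0,0],[0,0,0,40,-2,0,0],[0,0,0,40,-2,0,0],[0,0,0,40,-2,0,0],[0,0,0,40,-2,0,0],[0,0,0,40,-2,0,0],[0,0,0,40,-2,0,0]]'
python3 -c "
from h import *
st()"
```

```text
0.025
['MotionError', 'camera', 'camera_model', 'finger_overhang', 'get_obs', 'hand_in']
clock: 0.85
position: [0.265, -0.566, 0.2562]
ee_rot: [0.81, 0.586, 0.0, -0.0]
ft_force: [0.7, 0.9, -0.3]
grip_width: 0.995
clock: 1.65
position: [0.3515, -0.2559, 0.2564]
ee_rot: [0.812, 0.584, -0.0, 0.0]
ft_force: [1.7, 0.5, -0.4]
grip_width: 1.0
t 1.65 pos [ 351.5 -255.9  256.4] F [ 1.7  0.5 -0.4] grip 1.000
x [ 0.318  0.948 -0.   ] y [ 0.948 -0.318  0.   ] z [ 0.    -0.001 -1.   ]
q [ 0.956 -0.073 -0.408  1.91  -0.03   1.298  0.234]
```

```bash

python3 -m creep '[[0,0,0,38,0,0,0],[0,0,0,38,0,0,0],[0,0,0,38,1,0,0],[0,0,0,34,0,0,0],[0,0,0,0,0,0,0],[0,0,0,0,0,0,0]]'
cat > w.py <<'E'
from h import *
import sys
zlo,zhi=float(sys.argv[1])/1000,float(sys.argv[2])/1000
for n in sys.argv[4:] or ["wrist"]:
    p,X=cloud(n); cv2.imwrite(f"pics/{n}_{sys.argv[3]}.png",p)
    for b in blobs(X,zlo,zhi,(0.3,0.75,-0.4,0.33),80):
        P=X[b]; vu=np.argwhere(b).mean(0); print(n,"px",vu[::-1].round(),circ(P),"mean",(np.nanmean(P,0)*1000).round(1),b.sum(),p[b].mean(0).round())
st()
E
python3 w.py 45 62 1 wrist
```

```text
clock: 2.25
position: [0.3993, -0.1174, 0.2564]
ee_rot: [0.811, 0.585, -0.0, 0.0]
ft_force: [0.2, 0.1, -0.3]
grip_width: 0.999
wrist px [290.  81.] (array([432.3, -45.2]), 31.7) mean [432.4 -44.5  54.3] 4737 [100. 102. 106.]
wrist px [282. 176.] (array([ 401. , -118.1]), 31.5) mean [ 401.4 -117.1   54.2] 3849 [ 98. 100. 104.]
wrist px [273. 251.] (array([ 370.1, -185.2]), 31.7) mean [ 370.7 -183.3   54. ] 3286 [ 96.  99. 103.]
wrist px [285. 326.] (array([ 354.6, -268.7]), 27.5) mean [ 355.7 -266.6   51.1] 2002 [ 89.  94. 184.]
t 2.30 pos [ 399.1 -118.2  256.3] F [ 0.4  0.1 -0.2] grip 0.999
x [ 0.318  0.948 -0.   ] y [ 0.948 -0.318  0.   ] z [-0. -0. -1.]
q [ 0.821 -0.119 -0.588  1.941 -0.068  1.301 -0.069]
```

View pics/wrist_1.png

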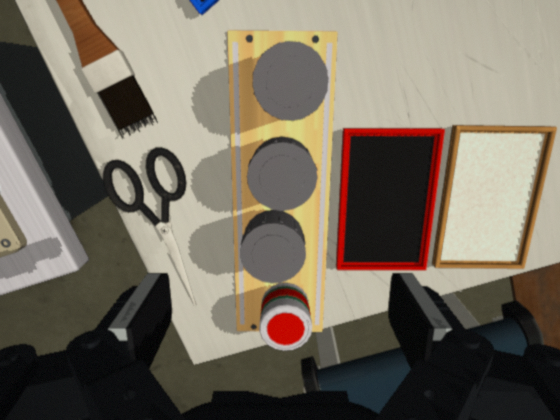

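```bash

python3 -m creep '[[0,0,0,40,4,0,0],[0,0,0,40,4,0,0],[0,0,0,0,0,45,0],[0,0,0,0,0,45,0],[0,0,0,0,0,40,0],[0,0,0,0,0,20,0],[0,0,0,0,0,0,0]]'; python3 w.py 45 62 2 wrist
```

```text
clock: 3.0
position: [0.4302, -0.0452, 0.1037]
ee_rot: [0.812, 0.583, -0.002, -0.002]
ft_force: [0.3, -0.0, 1.7]
grip_width: 0.998
wrist px [284. 243.] (array([432.5, -44.6]), 31.5) mean [433.2 -42.5  54. ] 11923 [70. 71. 74.]
wrist px [273. 362.] (array([ 401.9, -116.4]), 31.2) mean [ 405.2 -106.9   53.6] 6507 [68. 69. 72.]
t 3.05 pos [431.5 -45.1 105.6] F [1.  0.2 0.2] grip 1.001
x [0.319 0.948 0.   ] y [ 0.948 -0.319 -0.003] z [-0.003  0.001 -1.   ]
q [ 0.704  0.127 -0.728  2.08   0.101  0.971 -0.402]
```

```bash

python3 -m creep '[[0,0,0,1,1,20,0],[0,0,0,0,0,20,0],[0,0,0,0,0,20,0],[0,0,0,0,0,0,0],[0,0,0,0,0,0,0]]';python3 -m creep '[[0,0,0,0,0,0,60],[0,0,0,0,0,0,80],[0,0,0,0,0,0,100],[0,0,0,0,0,0,120],[0,0,0,0,0,0,120],[0,0,0,0,0,0,120]]' 30
```

```text
clock: 3.55
position: [0.4344, -0.0441, 0.0477]
ee_rot: [0.812, 0.584, 0.0, 0.001]
ft_force: [-0.1, 0.3, 0.6]
grip_width: 1.001
clock: 4.15
position: [0.4345, -0.0439, 0.0479]
ee_rot: [0.812, 0.584, 0.0, 0.001]
ft_force: [-3.7, -0.4, 12.5]
grip_width: 0.728
```

```bash

python3 -m creep '[[0,0,0,0,0,-5,120],[0,0,0,0,0,-10,120],[0,0,0,0,0,-15,120],[0,0,0,0,0,-20,120],[0,0,0,0,0,-25,120],[0,0,0,0,0,-30,120],[0,0,0,0,0,-20,120],[0,0,0,0,0,0,120]]'; python3 w.py 45 56 3 wrist side
```

```text
clock: 4.95
position: [0.4352, -0.0435, 0.1747]
ee_rot: [0.812, 0.584, 0.002, 0.002]
ft_force: [0.4, 0.4, -1.0]
grip_width: 0.725
wrist px [275. 191.] (array([432.7, -45.3]), 26.8) mean [436.  -34.   50.5] 2407 [160. 162. 167.]
wrist px [248. 388.] (array([ 370.8, -182.7]), 31.0) mean [ 364.2 -179.    54.2] 474 [77. 78. 82.]
side px [276. 138.] (array([540.5, 279.6]), 36.7) mean [540.6 278.6  50.4] 102 [116. 127. 133.]
side px [330. 144.] (array([674.4, 232. ]), 80.5) mean [676.5 234.9  50.4] 226 [ 88. 103. 117.]
side px [325. 186.] (array([634.8,  50.6]), 25.8) mean [637.3  48.7  51.5] 187 [124. 127. 131.]
side px [355. 200.] (array([699.9,   9.7]), 36.9) mean [694.6 -10.5  50.6] 136 [125. 150. 145.]
side px [235. 219.] (array([431.6, -46.8]), 28.0) mean [432.4 -48.4  50.5] 373 [202. 200. 210.]
side px [218. 243.] (array([ 401.5, -118.7]), 32.6) mean [ 401.3 -123.3   53.4] 557 [115. 113. 120.]
side px [200. 268.] (array([ 370.1, -184.9]), 32.8) mean [ 370.4 -189.5   53.5] 669 [116. 115. 122.]
side px [188. 304.] (array([ 355. , -269.1]), 28.0) mean [ 355.3 -271.4   51. ] 655 [115. 119. 210.]
t 5.05 pos [433.6 -43.6 171.8] F [ 0.2  0.7 -1.3] grip 0.718
x [ 0.317  0.948 -0.   ] y [ 0.948 -0.317  0.001] z [ 0.001 -0.001 -1.   ]
q [ 0.738  0.025 -0.739  2.01   0.02   1.112 -0.333]
```

View pics/side_3.png

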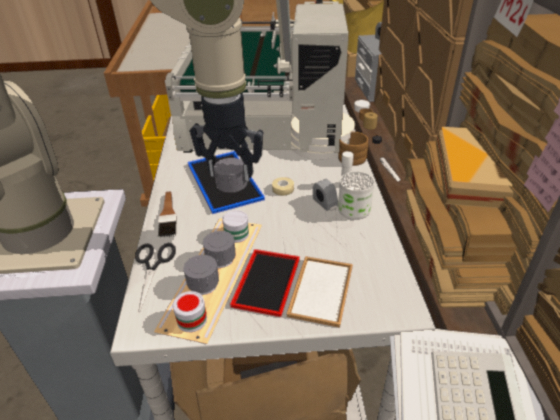

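View pics/wrist_3.png

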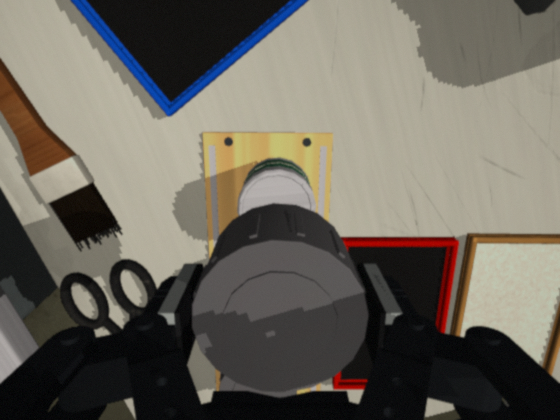

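```bash

python3 -m creep '[[0,0,-0.082,31,-17,0,120],[0,0,-0.082,32,-14,0,120],[0,0,-0.082,33,-11,0,120],[0,0,-0.082,34,-9,0,120],[0,0,-0.082,35,-6,0,120],[0,0,-0.082,35,-3,0,120],[0,0,-0.082,35,0,0,120],[0,0,-0.082,35,3,0,120]]';python3 -m creep '[[0,0,0,0,0,0,120],[0,0,0,0,0,0,120],[0,0,0,0,0,0,120]]'; python3 -c "
from h import *
st()"
```

```text
clock: 5.85
position: [0.3845, 0.2343, 0.1706]
ee_rot: [0.579, 0.815, -0.0, -0.0]
ft_force: [0.4, -0.3, -0.9]
grip_width: 0.725
clock: 6.15
position: [0.3853, 0.2322, 0.1706]
ee_rot: [0.581, 0.814, -0.001, -0.0]
ft_force: [-0.2, -0.3, -0.4]
grip_width: 0.72
t 6.15 pos [385.3 232.2 170.6] F [-0.2 -0.3 -0.4] grip 0.720
x [-0.325  0.946 -0.   ] y [ 0.946  0.325 -0.001] z [-0.001 -0.001 -1.   ]
q [ 0.389  0.113 -1.062  1.967  0.109  1.123 -0.387]
```

```bash
python3 - <<'E'
from h import *
p,X=cloud("wrist"); cv2.imwrite("pics/w4.png",p)
p,X=cloud("top"); cv2.imwrite("pics/t4.png",p)
E
```

```text
(no output)
```

View pics/w4.png

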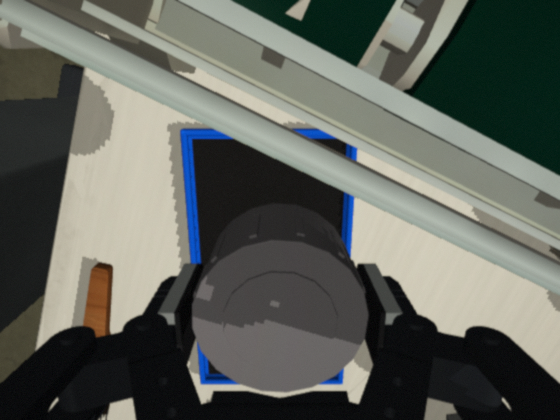

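View pics/t4.png

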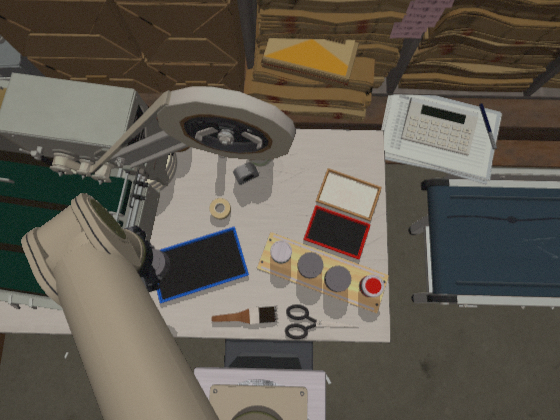

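```bash
python3 - <<'E'
from h import *
for n in ["wrist","top","side"]:
    p,X=cloud(n)
    for x0 in (0.3,0.34,0.38,0.42,0.46):
        s=[]
        for z0 in (0.03,0.06,0.09,0.12,0.15,0.18,0.22):
            with np.errstate(all='ignore'):
                m=(X[...,0]>x0)&(X[...,0]<x0+.04)&(X[...,2]>z0)&(X[...,2]<z0+.03)&(X[...,1]>0.24)&(X[...,1]<0.5)
            m[250:]&= (n!="wrist")
            s.append((int(m.sum()),round(float(np.percentile(X[m][:,1],1)),3)) if m.sum()>5 else None)
        print(n,x0,s)
E
```

```text
wrist 0.3 [(118, 0.293), (218, 0.293), (3677, 0.303), (860, 0.308), (1978, 0.301), (6530, 0.29), None]
wrist 0.34 [None, None, (3256, 0.299), (614, 0.242), (3676, 0.244), (11892, 0.285), None]
wrist 0.38 [None, None, (3326, 0.294), (427, 0.252), (3278, 0.258), (24642, 0.281), None]
wrist 0.42 [None, None, (2890, 0.289), None, (1222, 0.287), (3103, 0.278), None]
wrist 0.46 [None, None, (2469, 0.284), None, (200, 0.285), None, None]
top 0.3 [None, None, (10, 0.476), None, None, (341, 0.435), None]
top 0.34 [None, None, None, None, None, (307, 0.46), None]
top 0.38 [None, None, None, None, None, (67, 0.481), None]
top 0.42 [(8, 0.291), None, None, None, None, (158, 0.241), (45, 0.241)]
top 0.46 [(65, 0.286), (51, 0.285), (89, 0.285), None, (41, 0.273), (818, 0.274), None]
side 0.3 [(155, 0.292), (155, 0.294), (227, 0.3), (47, 0.308), (47, 0.291), (145, 0.291), None]
side 0.34 [(142, 0.295), (142, 0.295), (13, 0.3), None, (112, 0.241), (20, 0.283), None]
side 0.38 [(149, 0.291), (149, 0.29), (51, 0.291), None, (125, 0.241), (129, 0.246), None]
side 0.42 [(141, 0.286), (153, 0.285), (226, 0.286), (10, 0.292), (94, 0.24), (382, 0.241), (86, 0.24)]
side 0.46 [(143, 0.28), (150, 0.281), (217, 0.282), None, (165, 0.27), (518, 0.271), None]
```

```bash

python3 -m creep '[[0,0,0,-12,-9,0,120],[0,0,-0.136,0,0,0,120],[0,0,-0.136,0,0,0,120],[0,0,-0.136,0,0,0,120],[0,0,-0.136,0,0,0,120],[0,0,-0.136,0,0,0,120],[0,0,-0.136,0,0,0,120],[0,0,-0.136,0,0,0,120]]';python3 -c "
from h import *
st()"
```

```text
clock: 7.2
position: [0.381, 0.2186, 0.1713]
ee_rot: [0.14, 0.99, -0.0, 0.0]
ft_force: [-0.2, 0.9, 0.8]
grip_width: 0.722
t 7.20 pos [381.  218.6 171.3] F [-0.2  0.9  0.8] grip 0.722
x [-0.961  0.277 -0.   ] y [ 0.277  0.961 -0.   ] z [ 0. -0. -1.]
q [ 0.488  0.08  -1.125  1.99   0.081  1.118  0.619]
```

```bash

python3 -m creep '[[0,0,-0.136,0,0,0,120],[0,0,-0.136,0,0,0,120],[0,0,-0.136,0,0,0,120],[0,0,-0.136,0,0,0,120],[0,0,-0.136,0,0,0,120],[0,0,-0.136,0,0,0,120],[0,0,-0.136,0,0,0,120]]';python3 -m creep '[[0,0,-0.13,0,0,0,120],[0,0,-0.13,0,0,0,120],[0,0,-0.13,0,0,0,120],[0,0,-0.13,0,0,0,120],[0,0,-0.13,0,0,0,120],[0,0,0,0,0,0,120],[0,0,0,0,0,0,120]]';python3 w.py 150 220 5 wrist side
```

```text
clock: 7.9
position: [0.381, 0.2186, 0.1713]
ee_rot: [-0.329, 0.944, -0.0, 0.0]
ft_force: [-0.4, -0.5, -0.5]
grip_width: 0.725
clock: 8.6
position: [0.381, 0.2187, 0.1713]
ee_rot: [-0.61, 0.793, -0.0, -0.0]
ft_force: [0.2, 0.4, 0.2]
grip_width: 0.729
wrist px [280. 329.] (array([379.3, 212.6]), 65.3) mean [379.2 212.3 189. ] 50658 [61. 61. 62.]
wrist px [230. 392.] (array([389.2, 205.7]), 4.2) mean [389.2 205.8 219.4] 87 [36. 39. 37.]
wrist px [324. 392.] (array([368.4, 211.3]), 3.3) mean [368.4 211.4 219.4] 80 [33. 36. 35.]
side px [265.  95.] (array([504.7, 283.3]), 206.2) mean [515.4 255.4 186.3] 4091 [ 93.  99. 101.]
t 8.70 pos [380.9 218.9 171.3] F [-0.7  0.1 -1. ] grip 0.727
x [-0.255 -0.967  0.   ] y [-0.967  0.255 -0.   ] z [ 0. -0. -1.]
q [ 0.634  0.12  -1.288  1.986  0.129  1.125  2.176]
```

View pics/side_5.png

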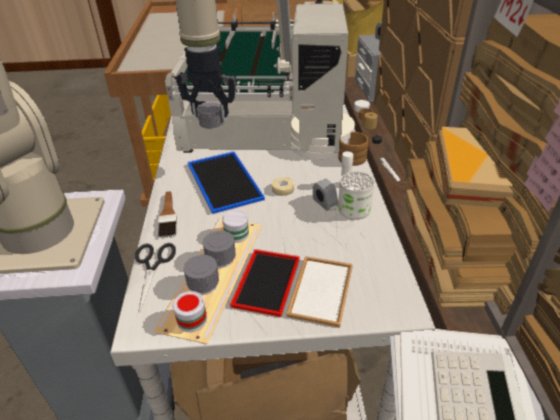

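View pics/wrist_5.png

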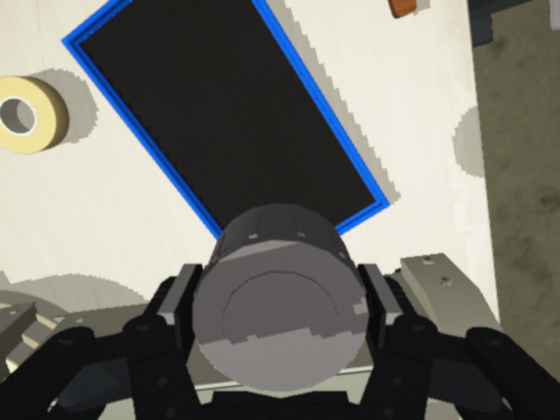

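```bash

python3 -m creep '[[0,0,0,0,0,20,120],[0,0,0,0,0,25,120],[0,0,0,0,0,25,120],[0,0,0,0,0,20,120],[0,0,0,0,0,0,120]]';python3 w.py 150 220 6 side top
```

```text
clock: 9.2
position: [0.3794, 0.2184, 0.0793]
ee_rot: [-0.611, 0.792, 0.001, -0.002]
ft_force: [-0.8, 0.4, 0.7]
grip_width: 0.726
side px [262.  95.] (array([503.8, 283.5]), 207.0) mean [508.6 256.8 186.3] 4323 [87. 93. 94.]
top px [154. 127.] (array([681.3, 249.9]), 26.6) mean [685.8 248.8 193.5] 146 [60. 65. 68.]
top px [128. 189.] (array([545. , 268.8]), 80.0) mean [540.4 290.1 194.7] 1703 [68. 74. 66.]
top px [167. 247.] (array([410.3, 200.1]), 39.3) mean [420.3 199.9 174.3] 194 [54. 53. 53.]
t 9.30 pos [380.8 219.4  81.7] F [-0.8 -0.7  0.2] grip 0.723
x [-0.252 -0.968 -0.   ] y [-0.968  0.252  0.001] z [-0.  0. -1.]
q [ 0.453  0.319 -1.169  2.075  0.358  0.969  1.981]
```

View pics/side_6.png

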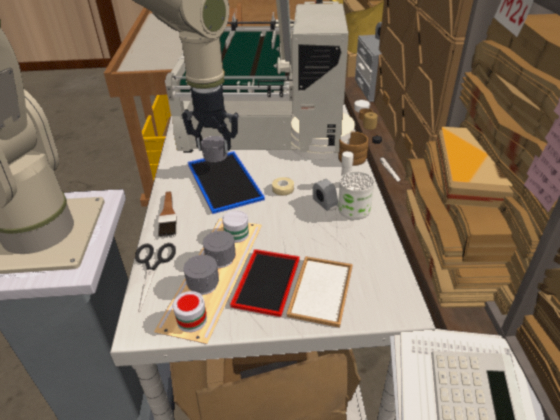

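View pics/top_6.png

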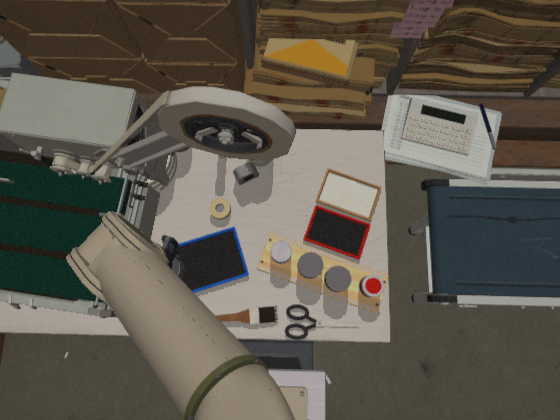

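```bash

python3 -m creep '[[0,0,0,0,0,20,120],[0,0,0,0,0,14,120],[0,0,0,0,0,5,120],[0,0,0,0,0,0,120],[0,0,0,0,0,0,120]]'; python3 -m creep '[[0,0,0,0,0,2,120],[0,0,0,0,0,0,120]]'
```

```text
clock: 9.8
position: [0.3815, 0.2193, 0.0433]
ee_rot: [-0.611, 0.791, -0.0, 0.001]
ft_force: [-0.4, 0.2, -0.3]
grip_width: 0.724
clock: 10.0
position: [0.3812, 0.219, 0.0406]
ee_rot: [-0.611, 0.791, -0.0, 0.0]
ft_force: [-0.6, -0.2, -0.9]
grip_width: 0.722
```

```bash

python3 -m creep '[[0,0,0,0,0,1,120],[0,0,0,0,0,0,120]]'; python3 -m creep '[[0,0,0,0,0,1,120],[0,0,0,0,0,0,120]]'
```

```text
clock: 10.2
position: [0.3809, 0.219, 0.0393]
ee_rot: [-0.612, 0.791, -0.0, 0.0]
ft_force: [0.2, 1.0, 0.2]
grip_width: 0.723
clock: 10.4
position: [0.381, 0.219, 0.039]
ee_rot: [-0.612, 0.791, -0.0, -0.0]
ft_force: [-4.6, -4.0, 15.8]
grip_width: 0.725
```

```bash

python3 -m creep '[[0,0,0,0,0,0,60],[0,0,0,0,0,0,45],[0,0,0,0,0,0,35],[0,0,0,0,0,0,35]]'; python3 -m creep '[[0,0,0,0,0,-10,30],[0,0,0,0,0,-20,30],[0,0,0,0,0,-30,30],[0,0,0,0,0,-40,30],[0,0,0,0,0,-40,0],[0,0,0,0,0,0,0]]'; python3 w.py 38 52 7 wrist side
```

```text
clock: 10.8
position: [0.3808, 0.219, 0.0382]
ee_rot: [-0.612, 0.791, 0.0, -0.0]
ft_force: [0.6, -0.5, 0.9]
grip_width: 0.864
clock: 11.4
position: [0.3828, 0.2206, 0.1828]
ee_rot: [-0.612, 0.791, -0.002, 0.003]
ft_force: [0.8, 0.4, 0.2]
grip_width: 0.999
wrist px [283. 195.] (array([381. , 219.1]), 31.5) mean [380.6 217.8  45.1] 5741 [115. 116. 120.]
wrist px [281. 295.] (array([403. , 295.2]), 87.0) mean [402.  295.1  45.1] 2090 [75. 87. 90.]
wrist px [ 27. 320.] (array([608.9, 267.3]), 21.4) mean [603.2 267.3  44.8] 788 [74. 86. 89.]
wrist px [ 82. 317.] (array([560. , 275.6]), 18.8) mean [559.8 275.7  45.2] 429 [72. 84. 86.]
side px [324. 144.] (array([666.5, 263.2]), 103.1) mean [661.3 245.1  44.9] 326 [ 99. 113. 126.]
side px [238. 140.] (array([438.5, 286.2]), 138.4) mean [437.3 291.3  45.1] 467 [115. 125. 132.]
side px [215. 156.] (array([382.3, 219.9]), 35.4) mean [380.8 214.8  44.8] 298 [114. 112. 119.]
side px [326. 190.] (array([636.7,  52.6]), 29.4) mean [637.7  40.8  45.5] 149 [92. 95. 97.]
side px [355. 202.] (array([698.7,   8.2]), 35.9) mean [694.1 -10.7  45.1] 162 [134. 151. 152.]
side px [235. 220.] (array([431.7, -46.3]), 27.6) mean [432.4 -51.4  48.8] 382 [188. 186. 196.]
side px [220. 252.] (array([ 401.5, -124.8]), 30.5) mean [ 404.2 -141.6   45.2] 167 [84. 84. 89.]
side px [202. 278.] (array([ 371.3, -191.8]), 30.5) mean [ 374.6 -208.5   45.1] 190 [85. 84. 89.]
side px [189. 307.] (array([ 355.1, -268.7]), 27.8) mean [ 356.7 -275.4   48.9] 503 [137. 139. 193.]
t 11.50 pos [381.4 218.8 179.1] F [ 0.3 -1.2 -0.2] grip 1.003
x [-0.253 -0.968  0.   ] y [-0.968  0.253 -0.003] z [ 0.002 -0.001 -1.   ]
q [ 0.674  0.109 -1.323  1.977  0.119  1.139  2.189]
```

View pics/wrist_7.png

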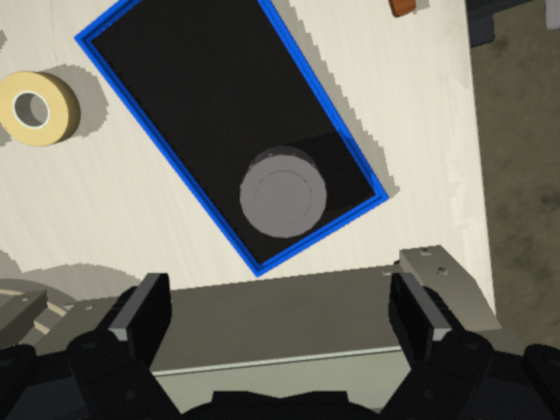

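```bash

python3 -m creep '[[0,0,0.135,0,0,0,0],[0,0,0.135,0,0,0,0],[0,0,0.135,0,0,0,0],[0,0,0.135,0,0,0,0],[0,0,0.135,0,0,0,0],[0,0,0.135,0,0,0,0],[0,0,0.135,0,0,0,0],[0,0,0.135,0,0,0,0]]'
python3 -m creep '[[0,0,0.135,0,0,0,0],[0,0,0.135,0,0,0,0],[0,0,0.135,0,0,0,0],[0,0,0.135,0,0,0,0],[0,0,0.135,0,0,0,0],[0,0,0.135,0,0,0,0],[0,0,0.135,0,0,0,0],[0,0,0.135,0,0,0,0]]'
python3 -m creep '[[0,0,0.13,-35,-24,0,0],[0,0,0.13,-38,-19,0,0],[0,0,0.13,-40,-14,0,0],[0,0,0.13,-41,-8,0,0],[0,0,0.13,-42,-3,0,0],[0,0,0.13,-42,2,0,0],[0,0,0.13,-41,8,0,0],[0,0,0.13,-40,13,0,0]]'
python3 -m creep '[[0,0,0,0,0,0,0],[0,0,0,0,0,0,0]]';python3 w.py 45 62 8 wrist
```

```text
clock: 12.3
position: [0.38, 0.2189, 0.1772]
ee_rot: [-0.115, 0.993, 0.0, -0.001]
ft_force: [-0.4, -0.5, 0.2]
grip_width: 1.004
clock: 13.1
position: [0.38, 0.2189, 0.1772]
ee_rot: [0.412, 0.911, -0.001, -0.001]
ft_force: [-0.4, -0.8, -0.3]
grip_width: 1.0
clock: 13.9
position: [0.4248, -0.1164, 0.1771]
ee_rot: [0.81, 0.586, -0.001, -0.001]
ft_force: [0.5, 0.3, 0.1]
grip_width: 1.001
clock: 14.1
position: [0.4249, -0.1149, 0.1771]
ee_rot: [0.809, 0.588, -0.0, -0.001]
ft_force: [0.3, 0.3, -0.8]
grip_width: 0.997
wrist px [258.  98.] (array([432.5, -46. ]), 27.0) mean [432.8 -45.3  50.6] 5868 [177. 180. 186.]
wrist px [249. 216.] (array([ 401.2, -118.1]), 31.5) mean [ 401.9 -116.6   54.1] 6205 [92. 94. 98.]
wrist px [239. 309.] (array([ 370.2, -185.1]), 31.8) mean [ 371.4 -182.5   53.9] 5105 [90. 91. 95.]
wrist px [259. 383.] (array([ 357. , -263.9]), 26.4) mean [ 362.3 -253.8   50.4] 1273 [102. 106. 159.]
t 14.15 pos [ 425.1 -114.   177.4] F [ 0.4  0.2 -0.3] grip 1.002
x [0.306 0.952 0.001] y [ 0.952 -0.306 -0.002] z [-0.002  0.001 -1.   ]
q [ 0.897  0.032 -0.737  1.991  0.023  1.129 -0.161]
```

```bash

python3 -m creep '[[0,0,0,-11,-22,0,0],[0,0,0,0,0,35,0],[0,0,0,0,0,35,0],[0,0,0,0,0,10,0],[0,0,0,0,0,0,0]]';python3 w.py 45 62 9 wrist
```

```text
clock: 14.65
position: [0.4005, -0.1173, 0.0974]
ee_rot: [0.808, 0.589, -0.001, -0.002]
ft_force: [0.3, -0.4, 0.8]
grip_width: 0.998
wrist px [301.  79.] (array([432.6, -46. ]), 27.1) mean [432.9 -44.9  50.6] 13459 [174. 177. 182.]
wrist px [282. 252.] (array([ 401.2, -118.1]), 31.6) mean [ 401.8 -115.8   54. ] 12611 [83. 85. 88.]
wrist px [264. 362.] (array([ 370.1, -184.3]), 31.6) mean [ 374.3 -173.2   53.5] 6724 [83. 85. 88.]
t 14.70 pos [ 401.4 -117.8   98.6] F [ 1.1 -0.3 -0.7] grip 1.001
x [0.306 0.952 0.001] y [ 0.952 -0.306 -0.001] z [-0.001  0.001 -1.   ]
q [ 0.899  0.099 -0.737  2.123  0.081  0.948 -0.193]
```

```bash

python3 -m creep '[[0,0,0,0,0,25,0],[0,0,0,0,0,20,0],[0,0,0,0,0,6,0],[0,0,0,0,0,0,0],[0,0,0,0,0,0,0]]';python3 -m creep '[[0,0,0,0,0,0,60],[0,0,0,0,0,0,80],[0,0,0,0,0,0,100],[0,0,0,0,0,0,120],[0,0,0,0,0,0,120],[0,0,0,0,0,0,120]]' 30
```

```text
clock: 15.2
position: [0.4022, -0.1189, 0.0486]
ee_rot: [0.809, 0.588, 0.0, 0.001]
ft_force: [0.5, 1.3, -0.0]
grip_width: 1.0
clock: 15.8
position: [0.4019, -0.119, 0.0485]
ee_rot: [0.809, 0.588, 0.0, 0.001]
ft_force: [-4.6, 1.4, 13.1]
grip_width: 0.725
```

```bash

python3 -m creep '[[0,0,0,0,0,-5,120],[0,0,0,0,0,-10,120],[0,0,0,0,0,-15,120],[0,0,0,0,0,-20,120],[0,0,0,0,0,-25,120],[0,0,0,0,0,-30,120],[0,0,0,0,0,-20,120],[0,0,0,0,0,0,120]]'; python3 w.py 45 56 10 side
```

```text
clock: 16.6
position: [0.4028, -0.1191, 0.1755]
ee_rot: [0.809, 0.588, 0.001, 0.002]
ft_force: [0.2, 0.5, -0.7]
grip_width: 0.72
side px [260. 138.] (array([492.5, 286.8]), 84.8) mean [495.7 284.5  50.5] 235 [117. 127. 134.]
side px [330. 144.] (array([674.4, 230.2]), 80.6) mean [676.3 234.5  50.3] 222 [ 88. 103. 118.]
side px [325. 186.] (array([634.7,  50.3]), 25.8) mean [636.8  48.4  51.6] 187 [124. 127. 131.]
side px [354. 200.] (array([698.3,   8.7]), 35.7) mean [692.8 -10.3  50.5] 130 [124. 148. 143.]
side px [235. 219.] (array([432.3, -46.3]), 28.0) mean [432.4 -48.2  50.5] 368 [203. 201. 211.]
side px [218. 243.] (array([ 401.2, -118.7]), 27.9) mean [ 401.1 -120.6   51. ] 437 [114. 118. 206.]
side px [200. 268.] (array([ 369.3, -185.5]), 32.5) mean [ 370.2 -189.5   53.4] 671 [116. 115. 122.]
side px [188. 304.] (array([ 355.1, -268.5]), 27.5) mean [ 355.2 -271.4   51. ] 656 [115. 119. 209.]
t 16.65 pos [ 402.  -119.   173.8] F [ 0.3 -0.5 -1.4] grip 0.724
x [ 0.308  0.951 -0.001] y [ 0.951 -0.308  0.003] z [ 0.003 -0.002 -1.   ]
q [ 0.939 -0.027 -0.738  2.045 -0.019  1.113 -0.104]
```

View pics/side_10.png

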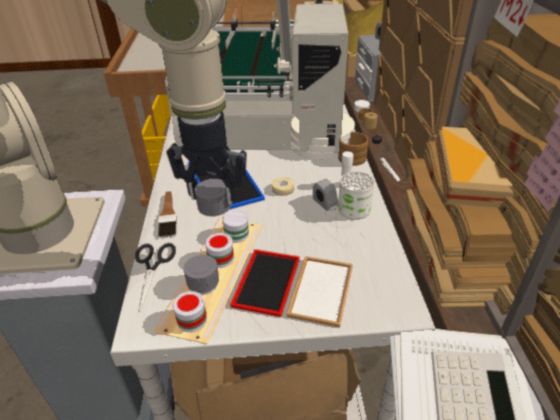

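```bash

python3 -m creep '[[0,0,-0.08,34,-5,0,120],[0,0,-0.08,34,-3,0,120],[0,0,-0.08,35,0,0,120],[0,0,-0.08,34,2,0,120],[0,0,-0.08,34,-5,0,120],[0,0,-0.08,35,-2,0,120],[0,0,-0.08,35,1,0,120],[0,0,-0.08,34,3,0,120]]';python3 -m creep '[[0,0,0,0,0,0,120],[0,0,0,0,0,0,120],[0,0,0,0,0,0,120]]'; python3 -c "
from h import *
st()"
```

```text
clock: 17.45
position: [0.4002, 0.1555, 0.1716]
ee_rot: [0.581, 0.814, -0.0, -0.0]
ft_force: [0.3, -1.0, -0.8]
grip_width: 0.728
clock: 17.75
position: [0.4011, 0.1532, 0.1717]
ee_rot: [0.583, 0.812, -0.0, -0.0]
ft_force: [0.3, 0.0, -0.9]
grip_width: 0.727
t 17.75 pos [401.1 153.2 171.7] F [ 0.3  0.  -0.9] grip 0.727
x [-0.319  0.948  0.   ] y [ 0.948  0.319 -0.001] z [-0.001 -0.    -1.   ]
q [ 0.61   0.033 -1.07   2.012  0.032  1.115 -0.149]
```

```bash

python3 -m creep '[[0,0,0,2,2,20,120],[0,0,0,0,0,30,120],[0,0,0,0,0,30,120],[0,0,0,0,0,25,120],[0,0,0,0,0,17,120],[0,0,0,0,0,0,120],[0,0,0,0,0,0,120]]'
```

```text
clock: 18.45
position: [0.4026, 0.1562, 0.0505]
ee_rot: [0.583, 0.812, -0.0, -0.0]
ft_force: [-0.2, 0.2, 0.7]
grip_width: 0.728
```

```bash

python3 -m creep '[[0,0,0,0,0,6,120],[0,0,0,0,0,3,120],[0,0,0,0,0,0,120]]';python3 -m creep '[[0,0,0,0,0,1,120],[0,0,0,0,0,0,120]]'; python3 -m creep '[[0,0,0,0,0,1,120],[0,0,0,0,0,0,120]]'
```

```text
clock: 18.75
position: [0.4026, 0.1566, 0.0413]
ee_rot: [0.583, 0.813, -0.0, 0.0]
ft_force: [0.8, -0.4, -0.2]
grip_width: 0.725
clock: 18.95
position: [0.4025, 0.1568, 0.0404]
ee_rot: [0.583, 0.813, 0.0, 0.0]
ft_force: [0.9, 0.0, -1.4]
grip_width: 0.728
clock: 19.15
position: [0.4027, 0.1569, 0.0396]
ee_rot: [0.583, 0.813, -0.0, 0.0]
ft_force: [-2.1, -1.1, 6.3]
grip_width: 0.723
```

```bash

python3 -m creep '[[0,0,0,0,0,0,60],[0,0,0,0,0,0,45],[0,0,0,0,0,0,35],[0,0,0,0,0,0,35]]'; python3 -m creep '[[0,0,0,0,0,-10,30],[0,0,0,0,0,-20,30],[0,0,0,0,0,-30,30],[0,0,0,0,0,-40,30],[0,0,0,0,0,-40,0],[0,0,0,0,0,0,0]]'; python3 w.py 40 52 11 wrist
```

```text
clock: 19.55
position: [0.4025, 0.1568, 0.0393]
ee_rot: [0.583, 0.813, -0.0, 0.0]
ft_force: [0.8, 0.0, 0.3]
grip_width: 0.865
clock: 20.15
position: [0.4047, 0.1583, 0.1842]
ee_rot: [0.582, 0.813, 0.002, 0.003]
ft_force: [0.4, 0.6, -0.6]
grip_width: 0.996
wrist px [458.  55.] (array([488. , 284.1]), 79.2) mean [483.6 284.7  45.9] 1228 [49. 57. 59.]
wrist px [274. 101.] (array([380.9, 219.2]), 31.2) mean [380.7 219.9  45.2] 6972 [101. 102. 106.]
wrist px [275. 195.] (array([402. , 157.4]), 31.2) mean [401.5 158.6  45.2] 5616 [ 99. 101. 104.]
t 20.20 pos [403.8 157.3 181.9] F [-0.4 -1.4 -0.9] grip 0.998
x [-0.321  0.947 -0.003] y [0.947 0.321 0.005] z [ 0.005 -0.001 -1.   ]
q [ 0.652  0.026 -1.116  1.993  0.03   1.133 -0.15 ]
```

View pics/wrist_11.png

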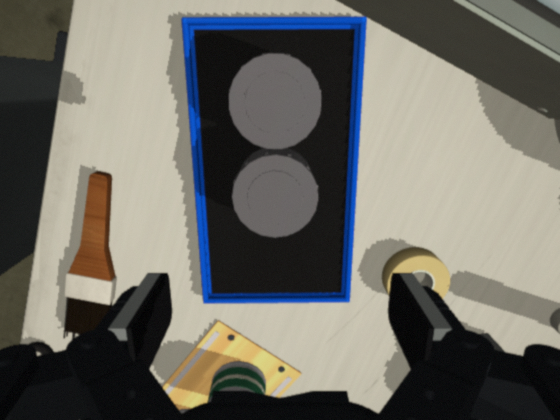

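```bash

python3 -m creep '[[0,0,0.081,-42,-14,0,0],[0,0,0.081,-43,-11,0,0],[0,0,0.081,-44,-7,0,0],[0,0,0.081,-44,-4,0,0],[0,0,0.081,-41,-9,0,0],[0,0,0.081,-42,-5,0,0],[0,0,0.081,-42,-2,0,0],[0,0,0.081,-42,1,0,0]]';python3 -m creep '[[0,0,0,0,0,0,0],[0,0,0,0,0,0,0]]';python3 w.py 45 62 12 wrist
```

```text
clock: 21.0
position: [0.3667, -0.1865, 0.1787]
ee_rot: [0.812, 0.584, -0.0, -0.0]
ft_force: [0.5, 0.1, -0.1]
grip_width: 1.0
clock: 21.2
position: [0.3672, -0.1853, 0.1786]
ee_rot: [0.811, 0.585, -0.0, -0.001]
ft_force: [0.1, 1.3, 0.0]
grip_width: 0.999
wrist px [297.  87.] (array([ 400.9, -117.7]), 27.0) mean [ 401.1 -117.    51.2] 5957 [ 89.  96. 195.]
wrist px [283. 200.] (array([ 369.8, -185.3]), 31.6) mean [ 370.3 -183.7   54.1] 6346 [100. 103. 107.]
wrist px [299. 305.] (array([ 354.7, -268.9]), 27.6) mean [ 355.5 -266.6   51.1] 3629 [ 90.  95. 189.]
t 21.25 pos [ 367.6 -184.5  178.8] F [-0.2  0.6  0.2] grip 1.000
x [0.315 0.949 0.001] y [ 0.949 -0.315 -0.001] z [-0.001  0.001 -1.   ]
q [ 1.066 -0.053 -0.681  2.055 -0.038  1.129  0.082]
```

```bash

python3 -m creep '[[0,0,0,1,2,30,0],[0,0,0,0,0,35,0],[0,0,0,0,0,15,0],[0,0,0,0,0,0,0]]';python3 w.py 45 62 13 wrist; python3 -m creep '[[0,0,0,0,0,25,0],[0,0,0,0,0,20,0],[0,0,0,0,0,5,0],[0,0,0,0,0,0,0],[0,0,0,0,0,0,0]]'
```

```text
clock: 21.65
position: [0.369, -0.1828, 0.0974]
ee_rot: [0.81, 0.586, -0.0, -0.002]
ft_force: [0.2, 0.5, 0.4]
grip_width: 1.0
wrist px [304.  94.] (array([ 401. , -117.7]), 27.1) mean [ 401.3 -116.6   51.2] 13004 [ 86.  93. 192.]
wrist px [283. 254.] (array([ 369.9, -185.2]), 31.7) mean [ 370.7 -182.9   54. ] 12542 [90. 92. 95.]
wrist px [303. 375.] (array([ 355.7, -267.1]), 26.8) mean [ 358.8 -254.6   50.6] 3412 [ 98. 103. 173.]
t 21.70 pos [ 369.9 -183.4   98.9] F [-0.3 -0.9  0.3] grip 1.003
x [0.313 0.95  0.001] y [ 0.95  -0.313 -0.002] z [-0.001  0.002 -1.   ]
q [ 1.042  0.081 -0.701  2.136  0.063  0.947 -0.013]
clock: 22.2
position: [0.3709, -0.1851, 0.0506]
ee_rot: [0.811, 0.585, 0.0, 0.001]
ft_force: [0.5, -0.3, -0.4]
grip_width: 0.997
```

```bash

python3 -m creep '[[0,0,0,0,0,2,0],[0,0,0,0,0,0,60],[0,0,0,0,0,0,80],[0,0,0,0,0,0,100],[0,0,0,0,0,0,120],[0,0,0,0,0,0,120],[0,0,0,0,0,0,120]]' 30
python3 -m creep '[[0,0,0,0,0,-5,120],[0,0,0,0,0,-10,120],[0,0,0,0,0,-15,120],[0,0,0,0,0,-20,120],[0,0,0,0,0,-25,120],[0,0,0,0,0,-30,120],[0,0,0,0,0,-20,120],[0,0,0,0,0,0,120]]'; python3 w.py 45 56 14 side
```

```text
clock: 22.9
position: [0.3702, -0.1851, 0.048]
ee_rot: [0.811, 0.585, -0.0, 0.0]
ft_force: [-2.3, 0.8, 9.1]
grip_width: 0.729
clock: 23.7
position: [0.3714, -0.1855, 0.1755]
ee_rot: [0.811, 0.585, 0.001, 0.003]
ft_force: [0.1, -0.6, -0.3]
grip_width: 0.726
side px [247. 138.] (array([458.7, 288.3]), 118.6) mean [461.9 288.6  50.7] 312 [118. 129. 135.]
side px [329. 144.] (array([674.5, 233.7]), 81.1) mean [675.6 234.8  50.4] 223 [ 88. 104. 119.]
side px [220. 162.] (array([390. , 186.6]), 62.4) mean [394.4 183.9  46.3] 303 [122. 119. 126.]
side px [325. 186.] (array([636.5,  51.8]), 25.4) mean [637.   48.6  51.5] 186 [125. 128. 132.]
side px [355. 200.] (array([700.2,  11.7]), 36.8) mean [694.6 -10.5  50.5] 141 [127. 151. 147.]
side px [235. 219.] (array([432.3, -46.6]), 27.5) mean [432.4 -48.6  50.5] 372 [204. 202. 211.]
side px [218. 243.] (array([ 401.5, -117.9]), 27.3) mean [ 401.  -120.5   50.9] 441 [116. 119. 207.]
side px [200. 268.] (array([ 370.2, -185.6]), 27.2) mean [ 370.5 -187.6   50.5] 518 [205. 203. 212.]
side px [188. 304.] (array([ 355.2, -269. ]), 27.3) mean [ 355.3 -271.4   51. ] 657 [117. 120. 211.]
t 23.75 pos [ 370.6 -185.3  173.8] F [-0.2 -0.4 -0.9] grip 0.726
x [ 0.316  0.949 -0.001] y [ 0.949 -0.316  0.003] z [ 0.002 -0.002 -1.   ]
q [ 1.077 -0.042 -0.697  2.057 -0.028  1.113  0.071]
```

View pics/side_14.png

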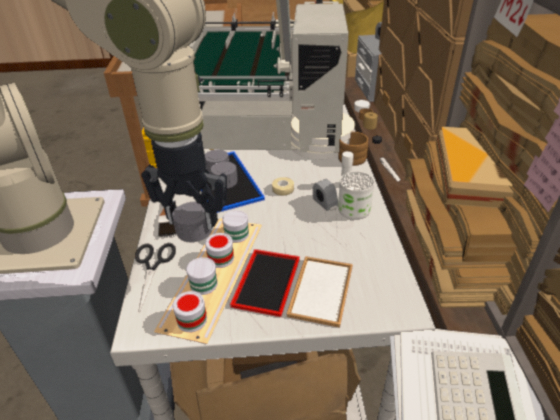

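```bash

python3 -m creep '[[0,0,-0.082,42,-4,0,120],[0,0,-0.082,42,0,0,120],[0,0,-0.082,42,3,0,120],[0,0,-0.082,42,7,0,120],[0,0,-0.082,28,4,0,120],[0,0,-0.082,28,6,0,120],[0,0,-0.082,27,8,0,120],[0,0,-0.082,27,10,0,120]]';python3 -m creep '[[0,0,0,0,0,0,120],[0,0,0,0,0,0,120],[0,0,0,0,0,0,120]]'; python3 w.py 40 52 15 wrist
```

```text
clock: 24.55
position: [0.4219, 0.0935, 0.1717]
ee_rot: [0.578, 0.816, -0.0, -0.0]
ft_force: [-0.1, -0.2, -1.0]
grip_width: 0.721
clock: 24.85
position: [0.4222, 0.0915, 0.1718]
ee_rot: [0.58, 0.815, -0.0, -0.0]
ft_force: [0.1, 0.1, -0.3]
grip_width: 0.72
wrist px [285.  16.] (array([384.6, 209.7]), 29.2) mean [387.  201.6  45. ] 2911 [110. 112. 115.]
wrist px [284.  97.] (array([402. , 157.4]), 31.4) mean [401.6 158.1  45.3] 7777 [113. 114. 118.]
wrist px [526. 316.] (array([630.3,  65. ]), 19.5) mean [625.2  69.   46.4] 1020 [77. 82. 81.]
wrist px [222. 378.] (array([431.1, -49.7]), 26.3) mean [426.  -57.7  50.6] 862 [196. 199. 204.]
wrist px [552. 366.] (array([670.1,  35.9]), 7.8) mean [669.2  35.   45.2] 231 [85. 95. 96.]
t 24.90 pos [422.3  91.4 171.9] F [ 0.2 -0.2 -0. ] grip 0.726
x [-0.327  0.945 -0.   ] y [ 0.945  0.327 -0.001] z [-0.001 -0.    -1.   ]
q [ 0.739  0.041 -1.052  2.006  0.04   1.116  0.003]
```

```bash

python3 -m creep '[[0,0,0,2,2,20,120],[0,0,0,0,0,30,120],[0,0,0,0,0,30,120],[0,0,0,0,0,25,120],[0,0,0,0,0,19,120],[0,0,0,0,0,4,120],[0,0,0,0,0,0,120],[0,0,0,0,0,0,120]]'
```

```text
clock: 25.7
position: [0.4244, 0.0948, 0.0452]
ee_rot: [0.58, 0.815, 0.0, 0.001]
ft_force: [0.2, 0.5, -1.2]
grip_width: 0.726
```

```bash

python3 -m creep '[[0,0,0,0,0,4,120],[0,0,0,0,0,1,120],[0,0,0,0,0,0,120]]';python3 -m creep '[[0,0,0,0,0,1,120],[0,0,0,0,0,0,120]]'
```

```text
clock: 26.0
position: [0.4239, 0.0949, 0.0395]
ee_rot: [0.579, 0.815, 0.0, 0.0]
ft_force: [-0.3, -0.2, -0.2]
grip_width: 0.727
clock: 26.2
position: [0.424, 0.095, 0.039]
ee_rot: [0.579, 0.815, -0.0, 0.0]
ft_force: [-3.3, -2.5, 12.9]
grip_width: 0.726
```

```bash

python3 -m creep '[[0,0,0,0,0,0,60],[0,0,0,0,0,0,45],[0,0,0,0,0,0,35],[0,0,0,0,0,0,35]]'; python3 -m creep '[[0,0,0,0,0,-10,30],[0,0,0,0,0,-20,30],[0,0,0,0,0,-30,30],[0,0,0,0,0,-40,30],[0,0,0,0,0,-40,0],[0,0,0,0,0,0,0]]'; python3 w.py 38 56 16 wrist side
```

```text
clock: 26.6
position: [0.4237, 0.095, 0.0383]
ee_rot: [0.579, 0.815, -0.0, 0.0]
ft_force: [-0.1, -0.1, -0.1]
grip_width: 0.864
clock: 27.2
position: [0.4262, 0.0961, 0.1832]
ee_rot: [0.579, 0.815, 0.002, 0.003]
ft_force: [1.2, 0.9, 0.1]
grip_width: 0.999
wrist px [275.  19.] (array([382.9, 212.8]), 30.6) mean [386.3 203.9  45. ] 3487 [85. 85. 89.]
wrist px [275. 100.] (array([402.1, 157.2]), 31.6) mean [401.6 158.1  45.2] 7090 [86. 87. 90.]
wrist px [275. 196.] (array([423.7,  94.7]), 31.6) mean [423.2  96.   45.2] 5705 [85. 86. 89.]
wrist px [510. 322.] (array([634.7,  57.9]), 25.7) mean [630.9  60.3  49.9] 2593 [75. 80. 80.]
wrist px [229. 356.] (array([432.8, -45.7]), 27.4) mean [432.  -41.6  49.7] 3376 [147. 150. 155.]
wrist px [553. 344.] (array([682.9,  48.8]), 7.3) mean [683.1  49.6  41.2] 86 [64. 71. 72.]
wrist px [182. 395.] (array([ 404.7, -100.8]), 20.8) mean [405.8 -95.3  47. ] 780 [ 86.  88. 108.]
side px [324. 144.] (array([666.6, 265. ]), 103.7) mean [662.8 244.   47. ] 416 [ 96. 111. 123.]
side px [195. 139.] (array([324.4, 298.4]), 24.8) mean [321.9 304.8  46.9] 105 
[... 216 characters left out ...]
x [325. 187.] (array([636.9,  54. ]), 28.8) mean [636.7  46.4  49. ] 255 [111. 114. 117.]
side px [355. 201.] (array([700.3,  11.8]), 36.9) mean [694.3 -10.7  47.2] 220 [130. 149. 148.]
side px [235. 220.] (array([431.6, -45.8]), 28.4) mean [432.6 -50.8  49.3] 432 [190. 188. 198.]
side px [218. 244.] (array([ 400.8, -117.8]), 27.8) mean [ 401.4 -122.9   49.8] 509 [116. 119. 194.]
side px [197. 282.] (array([ 364.8, -214.1]), 57.2) mean [ 366.9 -221.1   49.9] 1259 [152. 152. 200.]
t 27.30 pos [424.2  94.8 179.3] F [-0.9 -1.2 -0.7] grip 0.998
x [-0.328  0.945 -0.002] y [0.945 0.328 0.002] z [ 0.002 -0.001 -1.   ]
q [ 7.750e-01  3.800e-02 -1.094e+00  1.992e+00  4.000e-02  1.130e+00
 -1.000e-03]
```

View pics/wrist_16.png

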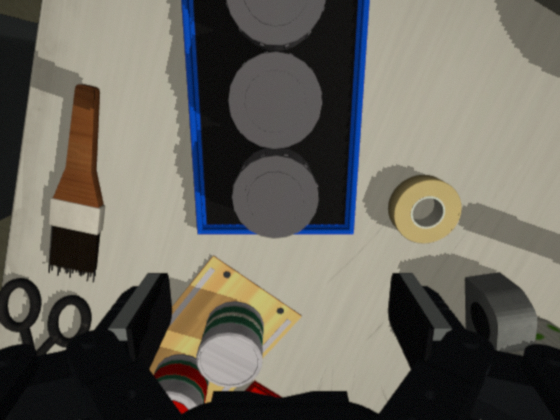

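View pics/side_16.png

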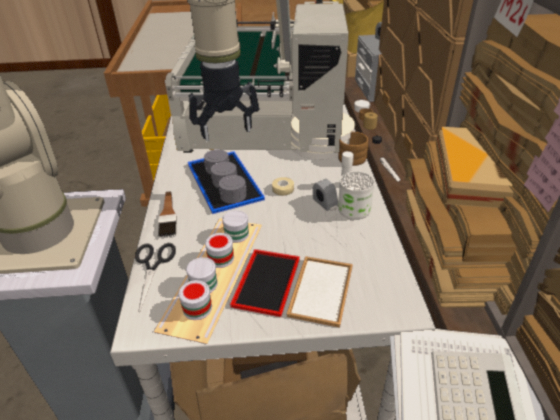

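```bash

python3 -m creep '[[0,0,0.082,-26,-12,0,0],[0,0,0.082,-27,-10,0,0],[0,0,0.082,-28,-8,0,0],[0,0,0.082,-29,-6,0,0],[0,0,0.082,-25,-3,0,0],[0,0,0.082,-25,-1,0,0],[0,0,0.082,-25,1,0,0],[0,0,0.082,-25,3,0,0]]';python3 -m creep '[[0,0,0,0,0,0,0],[0,0,0,0,0,0,0]]';python3 w.py 45 62 17 wrist
```

```text
clock: 28.1
position: [0.3994, -0.1217, 0.1779]
ee_rot: [0.813, 0.583, -0.0, -0.0]
ft_force: [-0.1, 0.1, 0.2]
grip_width: 0.997
clock: 28.3
position: [0.3997, -0.1206, 0.1779]
ee_rot: [0.811, 0.584, 0.0, -0.001]
ft_force: [0.6, 1.0, -0.2]
grip_width: 0.996
wrist px [292.  76.] (array([432.5, -46. ]), 27.0) mean [432.7 -45.3  50.6] 6146 [175. 178. 183.]
wrist px [280. 196.] (array([ 401. , -117.7]), 27.1) mean [ 401.5 -116.4   51.2] 4681 [ 83.  88. 180.]
wrist px [270. 291.] (array([ 370.5, -185.2]), 27.4) mean [ 371.1 -183.5   50.5] 3762 [172. 175. 180.]
wrist px [284. 355.] (array([ 362.5, -243.3]), 27.4) mean [ 363.5 -240.6   51. ] 3232 [ 84.  89. 175.]
t 28.35 pos [ 399.9 -119.9  178. ] F [0.7 0.1 0.2] grip 0.999
x [0.315 0.949 0.001] y [ 0.949 -0.315 -0.001] z [-0.     0.001 -1.   ]
q [ 1.048 -0.032 -0.835  2.038 -0.027  1.126 -0.096]
```

View pics/wrist_17.png

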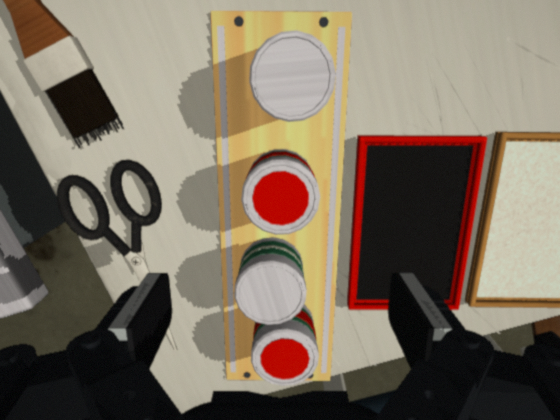

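```bash

python3 -m creep '[[0,0,0,2,0,30,0],[0,0,0,0,0,35,0],[0,0,0,0,0,30,0],[0,0,0,0,0,25,0],[0,0,0,0,0,14,0],[0,0,0,0,0,0,0],[0,0,0,0,0,0,0]]';python3 -c "
from h import *
st()"
```

```text
clock: 29.05
position: [0.4009, -0.1177, 0.0447]
ee_rot: [0.811, 0.586, 0.0, -0.0]
ft_force: [0.6, 1.0, 0.4]
grip_width: 1.0
t 29.05 pos [ 400.9 -117.7   44.7] F [0.6 1.  0.4] grip 1.000
x [0.314 0.949 0.001] y [ 0.949 -0.314 -0.   ] z [ 0.     0.001 -1.   ]
q [ 0.962  0.23  -0.826  2.161  0.227  0.837 -0.324]
```

```bash

python3 -m creep '[[0,0,0,0,0,2,0],[0,0,0,0,0,0,60],[0,0,0,0,0,0,90],[0,0,0,0,0,0,120],[0,0,0,0,0,0,150],[0,0,0,0,0,0,150],[0,0,0,0,0,0,150],[0,0,0,0,0,0,150]]' 45
python3 -m creep '[[0,0,0,0,0,-5,150],[0,0,0,0,0,-10,150],[0,0,0,0,0,-15,150],[0,0,0,0,0,-20,150],[0,0,0,0,0,-20,150],[0,0,0,0,0,-20,150],[0,0,0,0,0,-20,150],[0,0,0,0,0,0,150]]'; python3 -c "
from h import *
st()"
```

```text
clock: 29.85
position: [0.4009, -0.1186, 0.043]
ee_rot: [0.811, 0.585, -0.0, 0.0]
ft_force: [-2.8, 1.3, 8.7]
grip_width: 0.623
clock: 30.65
position: [0.4019, -0.1187, 0.155]
ee_rot: [0.811, 0.585, 0.001, 0.002]
ft_force: [0.6, 0.6, -2.1]
grip_width: 0.621
t 30.65 pos [ 401.9 -118.7  155. ] F [ 0.6  0.6 -2.1] grip 0.621
x [ 0.315  0.949 -0.001] y [ 0.949 -0.315  0.004] z [ 0.004 -0.003 -1.   ]
q [ 1.057  0.006 -0.865  2.064  0.007  1.07  -0.132]
```

```bash

python3 -m creep '[[0,0,0,0,20,0,150],[0,0,0,0,30,0,150],[0,0,0,-1,30,0,150],[0,0,0,0,26,0,150],[0,0,0,0,0,0,150],[0,0,0,0,0,0,150]]'
python3 w.py 2 6 18 wrist
```

```text
clock: 31.25
position: [0.5005, -0.1522, 0.1514]
ee_rot: [0.811, 0.585, -0.0, -0.001]
ft_force: [0.2, 0.4, -2.3]
grip_width: 0.622
wrist px [136. 151.] (array([407.3, -96.6]), 112.2) mean [412.1 -92.4   3.4] 26627 [ 99. 155. 175.]
wrist px [430. 225.] (array([ 593.7, -221.1]), 82.3) mean [ 599.9 -210.9    5.3] 11681 [150. 172. 176.]
wrist px [284. 183.] (array([ 501. , -159.5]), 58.6) mean [ 506.  -144.9    5.2] 5130 [14. 16. 41.]
wrist px [  6. 207.] (array([303.4, -97.4]), 13.2) mean [304.7 -97.6   4.3] 95 [30. 32. 33.]
wrist px [208. 370.] (array([ 391.9, -284. ]), 32.1) mean [ 391.9 -282.7    3.5] 563 [117. 150. 170.]
t 31.30 pos [ 500.1 -152.2  151.7] F [ 0.4  0.4 -2.4] grip 0.617
x [0.315 0.949 0.   ] y [ 0.949 -0.315 -0.001] z [-0.001  0.001 -1.   ]
q [ 0.943  0.304 -0.84   1.822  0.249  1.127 -0.303]
```

View pics/wrist_18.png

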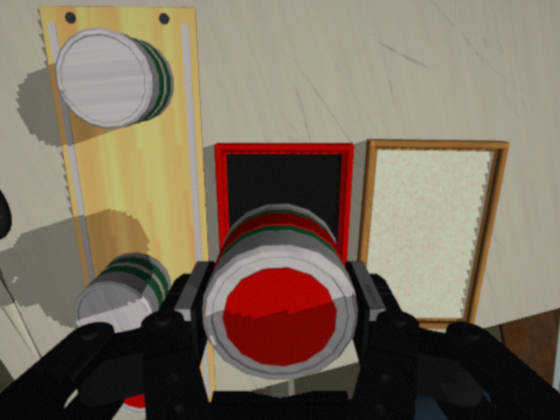

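```bash

python3 -m creep '[[0,0,0,0,2,20,150],[0,0,0,0,0,25,150],[0,0,0,0,0,25,150],[0,0,0,0,0,22,150],[0,0,0,0,0,8,150],[0,0,0,0,0,0,150],[0,0,0,0,0,0,150]]'
```

```text
clock: 32.0
position: [0.5031, -0.1535, 0.0534]
ee_rot: [0.811, 0.585, 0.0, 0.001]
ft_force: [0.8, 0.3, -1.7]
grip_width: 0.623
```

```bash

python3 -m creep '[[0,0,0,0,0,5,150],[0,0,0,0,0,3,150],[0,0,0,0,0,0,150]]'; python3 -m creep '[[0,0,0,0,0,1,150],[0,0,0,0,0,0,150]]'; python3 -m creep '[[0,0,0,0,0,1,150],[0,0,0,0,0,0,150]]'
```

```text
clock: 32.3
position: [0.5027, -0.1535, 0.0443]
ee_rot: [0.811, 0.585, -0.0, 0.0]
ft_force: [-0.3, 0.3, -2.0]
grip_width: 0.613
clock: 32.5
position: [0.5028, -0.1534, 0.0441]
ee_rot: [0.811, 0.585, -0.0, 0.0]
ft_force: [-4.3, 0.3, 7.6]
grip_width: 0.617
clock: 32.7
position: [0.5028, -0.1534, 0.044]
ee_rot: [0.811, 0.585, -0.001, 0.0]
ft_force: [-12.0, 0.7, 22.8]
grip_width: 0.617
```

```bash

python3 -m creep '[[0,0,0,0,0,-1,80],[0,0,0,0,0,0,60],[0,0,0,0,0,0,50],[0,0,0,0,0,0,50]]'; python3 -m creep '[[0,0,0,0,0,-10,50],[0,0,0,0,0,-20,50],[0,0,0,0,0,-30,50],[0,0,0,0,0,-40,0],[0,0,0,0,0,-40,0],[0,0,0,0,0,0,0]]'; python3 w.py 45 62 19 wrist
```

```text
clock: 33.1
position: [0.5027, -0.1534, 0.0432]
ee_rot: [0.811, 0.585, 0.0, -0.0]
ft_force: [-0.3, 0.1, -0.3]
grip_width: 0.804
clock: 33.7
position: [0.5054, -0.1535, 0.1891]
ee_rot: [0.811, 0.585, 0.002, 0.004]
ft_force: [0.4, 0.2, -1.1]
grip_width: 1.002
wrist px [119.  80.] (array([432.6, -46.3]), 27.3) mean [433.6 -45.7  50.5] 5805 [149. 151. 156.]
wrist px [274. 196.] (array([ 502.9, -152.5]), 27.2) mean [ 503.5 -151.1   52.1] 4330 [ 71.  74. 154.]
wrist px [117. 278.] (array([ 370.9, -184.8]), 27.1) mean [ 368.8 -175.2   50.4] 2104 [116. 118. 122.]
wrist px [167. 355.] (array([ 372.7, -250.8]), 23.9) mean [ 376.8 -251.8   50.8] 923 [ 85.  88. 147.]
t 33.75 pos [ 504.2 -153.6  186.3] F [-0.1  0.8 -1.3] grip 1.000
x [ 0.316  0.949 -0.001] y [ 0.949 -0.316  0.005] z [ 0.005 -0.003 -1.   ]
q [ 0.962  0.27  -0.856  1.778  0.221  1.187 -0.281]
```

View pics/wrist_19.png

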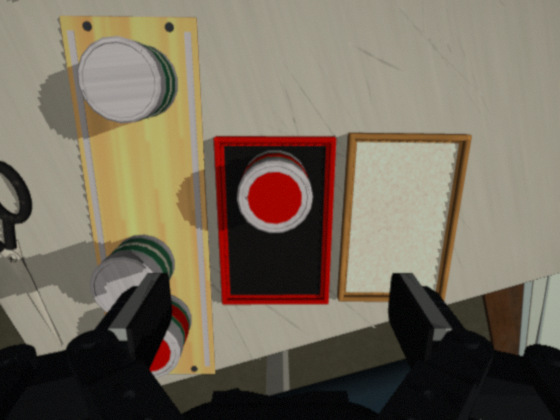

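```bash

python3 -m creep '[[0,0,0,-32,-26,0,0],[0,0,0,-33,-27,0,0],[0,0,0,-33,-27,0,0],[0,0,0,-32,-26,0,0],[0,0,0,0,0,0,0],[0,0,0,0,0,0,0]]'; python3 w.py 45 62 20 wrist
```

```text
clock: 34.35
position: [0.3602, -0.2436, 0.1829]
ee_rot: [0.812, 0.584, -0.0, -0.0]
ft_force: [1.4, 0.4, -0.3]
grip_width: 0.997
wrist px [454.  15.] (array([ 500.4, -159.8]), 26.0) mean [ 496.5 -166.4   51.8] 2534 [ 91.  96. 163.]
wrist px [266. 113.] (array([ 370.2, -185.5]), 27.0) mean [ 370.5 -184.8   50.6] 5417 [181. 184. 190.]
wrist px [283. 197.] (array([ 362.4, -243.8]), 27.2) mean [ 362.9 -242.3   51.2] 4485 [ 86.  91. 186.]
t 34.40 pos [ 361.2 -243.   183. ] F [0.9 0.8 0.6] grip 1.003
x [0.316 0.949 0.   ] y [ 0.949 -0.316 -0.   ] z [-0.  0. -1.]
q [ 1.28   0.012 -0.783  1.995  0.009  1.139  0.172]
```

```bash

python3 -m creep '[[0,0,0,0,1,30,0],[0,0,0,0,0,35,0],[0,0,0,0,0,35,0],[0,0,0,0,0,25,0],[0,0,0,0,0,13,0],[0,0,0,0,0,0,0],[0,0,0,0,0,0,0]]';python3 -c "
from h import *
st()"
```

```text
clock: 35.1
position: [0.3631, -0.2434, 0.046]
ee_rot: [0.811, 0.585, 0.0, 0.0]
ft_force: [-0.8, -0.3, 0.5]
grip_width: 0.996
t 35.10 pos [ 363.1 -243.4   46. ] F [-0.8 -0.3  0.5] grip 0.996
x [0.314 0.949 0.   ] y [ 0.949 -0.314  0.001] z [ 0.001  0.    -1.   ]
q [ 1.198  0.258 -0.76   2.118  0.236  0.848 -0.022]
```

```bash

python3 -m creep '[[0,0,0,0,0,3,0],[0,0,0,0,0,0,60],[0,0,0,0,0,0,90],[0,0,0,0,0,0,120],[0,0,0,0,0,0,150],[0,0,0,0,0,0,150],[0,0,0,0,0,0,150],[0,0,0,0,0,0,150]]' 45
python3 -m creep '[[0,0,0,0,0,-5,150],[0,0,0,0,0,-10,150],[0,0,0,0,0,-15,150],[0,0,0,0,0,-20,150],[0,0,0,0,0,-20,150],[0,0,0,0,0,-20,150],[0,0,0,0,0,-20,150],[0,0,0,0,0,0,150]]'; python3 -c "
from h import *
st()"
```

```text
clock: 35.9
position: [0.3624, -0.244, 0.0431]
ee_rot: [0.811, 0.585, -0.0, 0.001]
ft_force: [-2.4, 1.0, 7.3]
grip_width: 0.62
clock: 36.7
position: [0.3633, -0.2443, 0.1551]
ee_rot: [0.811, 0.585, 0.0, 0.002]
ft_force: [0.8, -0.2, -2.2]
grip_width: 0.615
t 36.70 pos [ 363.3 -244.3  155.1] F [ 0.8 -0.2 -2.2] grip 0.615
x [ 0.315  0.949 -0.002] y [ 0.949 -0.315  0.004] z [ 0.003 -0.003 -1.   ]
q [ 1.282  0.057 -0.802  2.024  0.049  1.074  0.137]
```

```bash

python3 -m creep '[[0,0,0,10,18,0,150],[0,0,0,16,28,0,150],[0,0,0,16,28,0,150],[0,0,0,16,29,0,150],[0,0,0,0,0,0,150],[0,0,0,0,0,0,150]]'
python3 -c "
from h import *
st()"
```

```text
clock: 37.3
position: [0.478, -0.2203, 0.1514]
ee_rot: [0.811, 0.586, 0.0, -0.001]
ft_force: [-1.5, -0.3, -2.5]
grip_width: 0.613
t 37.30 pos [ 478.  -220.3  151.4] F [-1.5 -0.3 -2.5] grip 0.613
x [0.314 0.949 0.001] y [ 0.949 -0.314 -0.001] z [-0.001  0.002 -1.   ]
q [ 1.07   0.312 -0.832  1.813  0.252  1.128 -0.166]
```

```bash

python3 -m creep '[[0,0,0,-1,2,20,150],[0,0,0,0,0,25,150],[0,0,0,0,0,25,150],[0,0,0,0,0,22,150],[0,0,0,0,0,8,150],[0,0,0,0,0,4,150],[0,0,0,0,0,0,150],[0,0,0,0,0,0,150]]'; python3 -m creep '[[0,0,0,0,0,2,150],[0,0,0,0,0,0,150]]'
```

```text
clock: 38.1
position: [0.4801, -0.223, 0.0493]
ee_rot: [0.811, 0.585, 0.0, 0.001]
ft_force: [-1.9, -0.3, -1.4]
grip_width: 0.615
clock: 38.3
position: [0.4798, -0.2228, 0.0467]
ee_rot: [0.811, 0.585, 0.0, 0.0]
ft_force: [0.5, 0.2, -2.7]
grip_width: 0.621
```

```bash

python3 -m creep '[[0,0,0,0,0,2,150],[0,0,0,0,0,0,150]]'; python3 -m creep '[[0,0,0,0,0,1,150],[0,0,0,0,0,0,150]]'
```

```text
clock: 38.5
position: [0.4797, -0.2227, 0.0442]
ee_rot: [0.811, 0.585, -0.0, 0.0]
ft_force: [0.9, -0.3, -1.7]
grip_width: 0.617
clock: 38.7
position: [0.4797, -0.2226, 0.0441]
ee_rot: [0.811, 0.585, -0.0, 0.0]
ft_force: [-5.5, 0.8, 11.4]
grip_width: 0.618
```

```bash

python3 -m creep '[[0,0,0,0,0,0,80],[0,0,0,0,0,0,60],[0,0,0,0,0,0,50],[0,0,0,0,0,0,50]]'; python3 -m creep '[[0,0,0,0,0,-10,50],[0,0,0,0,0,-20,50],[0,0,0,0,0,-30,50],[0,0,0,0,0,-40,0],[0,0,0,0,0,-40,0],[0,0,0,0,0,0,0]]'; python3 w.py 45 62 21 wrist
```

```text
clock: 39.1
position: [0.4797, -0.2227, 0.0433]
ee_rot: [0.811, 0.585, 0.0, 0.0]
ft_force: [0.1, 1.1, -0.1]
grip_width: 0.805
clock: 39.7
position: [0.4824, -0.2231, 0.1892]
ee_rot: [0.811, 0.585, 0.002, 0.004]
ft_force: [0.7, -0.7, 0.5]
grip_width: 1.0
wrist px [274.  88.] (array([ 502.9, -152.5]), 26.9) mean [ 503.1 -151.8   52.2] 5513 [ 78.  83. 171.]
wrist px [113. 195.] (array([ 370.6, -185.5]), 27.4) mean [ 371.8 -184.7   50.5] 4464 [164. 167. 172.]
wrist px [274. 196.] (array([ 479.7, -222.3]), 27.1) mean [ 480.2 -220.9   52.1] 4323 [ 79.  82. 171.]
t 39.75 pos [ 481.1 -223.1  186.4] F [ 0.1  0.4 -0.8] grip 0.996
x [ 0.315  0.949 -0.002] y [ 0.949 -0.315  0.005] z [ 0.004 -0.003 -1.   ]
q [ 1.09   0.277 -0.848  1.771  0.225  1.189 -0.144]
```

View pics/wrist_21.png

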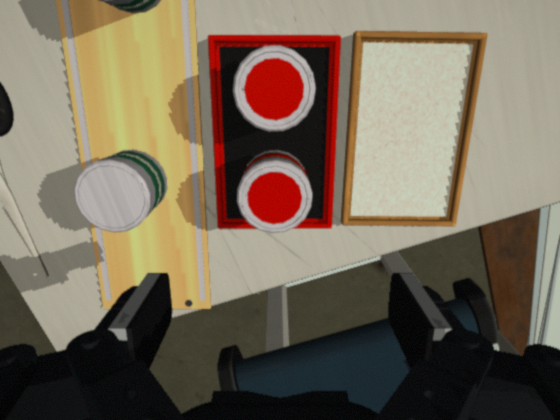

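```bash

python3 -m creep '[[0,0,0,0,-29,0,0],[0,0,0,0,-29,0,0],[0,0,0,1,-30,0,0],[0,0,0,0,-29,0,0],[0,0,0,0,0,0,0],[0,0,0,0,0,0,0]]'; python3 w.py 45 62 22 wrist
```

```text
clock: 40.35
position: [0.3685, -0.185, 0.1831]
ee_rot: [0.811, 0.585, -0.001, 0.0]
ft_force: [0.5, -0.0, 0.4]
grip_width: 0.998
wrist px [463.  89.] (array([ 503. , -152.3]), 27.4) mean [ 501.8 -151.2   52.1] 6034 [ 70.  74. 155.]
wrist px [282. 198.] (array([ 370.4, -185.4]), 27.1) mean [ 370.8 -184.3   50.6] 4476 [159. 162. 167.]
wrist px [447. 198.] (array([ 479.7, -222.1]), 27.3) mean [ 478.8 -220.2   52. ] 4671 [ 72.  75. 156.]
t 40.40 pos [ 369.1 -185.   183.2] F [ 0.1 -0.2  1.3] grip 1.002
x [ 0.316  0.949 -0.   ] y [ 0.949 -0.316  0.   ] z [ 0. -0. -1.]
q [ 1.265 -0.056 -0.869  2.04  -0.046  1.137  0.096]
```

```bash

python3 -m creep '[[0,0,0,0,1,30,0],[0,0,0,0,0,35,0],[0,0,0,0,0,35,0],[0,0,0,0,0,25,0],[0,0,0,0,0,13,0],[0,0,0,0,0,0,0],[0,0,0,0,0,0,0]]'
python3 -m creep '[[0,0,0,0,0,3,0],[0,0,0,0,0,0,60],[0,0,0,0,0,0,90],[0,0,0,0,0,0,120],[0,0,0,0,0,0,150],[0,0,0,0,0,0,150],[0,0,0,0,0,0,150],[0,0,0,0,0,0,150]]' 45
python3 -m creep '[[0,0,0,0,0,-5,150],[0,0,0,0,0,-10,150],[0,0,0,0,0,-15,150],[0,0,0,0,0,-20,150],[0,0,0,0,0,-20,150],[0,0,0,0,0,-20,150],[0,0,0,0,0,-20,150],[0,0,0,0,0,0,150]]'; python3 -c "
from h import *
st()"
```

```text
clock: 41.1
position: [0.3707, -0.1847, 0.0454]
ee_rot: [0.811, 0.585, 0.001, -0.001]
ft_force: [0.3, 0.2, 1.1]
grip_width: 1.002
clock: 41.9
position: [0.3702, -0.1854, 0.043]
ee_rot: [0.811, 0.585, -0.0, 0.001]
ft_force: [-2.4, 1.0, 7.2]
grip_width: 0.618
clock: 42.7
position: [0.3713, -0.1856, 0.1551]
ee_rot: [0.811, 0.585, 0.0, 0.002]
ft_force: [0.1, -0.0, -0.8]
grip_width: 0.616
t 42.70 pos [ 371.3 -185.6  155.1] F [ 0.1 -0.  -0.8] grip 0.616
x [ 0.315  0.949 -0.002] y [ 0.949 -0.315  0.004] z [ 0.003 -0.003 -1.   ]
q [ 1.28  -0.005 -0.905  2.071 -0.003  1.069  0.055]
```

```bash

python3 -m creep '[[0,0,0,0,20,0,150],[0,0,0,0,35,0,150],[0,0,0,1,36,0,150],[0,0,0,1,37,0,150],[0,0,0,0,36,0,150],[0,0,0,0,35,0,150],[0,0,0,0,20,0,150],[0,0,0,0,0,0,150]]'
python3 -m creep '[[0,0,0,0,0,0,150],[0,0,0,0,0,0,150]]'
python3 w.py 45 62 23 wrist side
```

```text
clock: 43.5
position: [0.58, -0.2522, 0.1511]
ee_rot: [0.811, 0.585, 0.001, -0.001]
ft_force: [-0.9, 0.3, -1.4]
grip_width: 0.616
clock: 43.7
position: [0.5776, -0.252, 0.1521]
ee_rot: [0.811, 0.585, -0.0, -0.0]
ft_force: [-0.8, 0.0, -0.7]
grip_width: 0.615
wrist px [99. 94.] (array([ 503.1, -152.5]), 27.4) mean [ 504.7 -152.2   52. ] 7719 [ 77.  82. 165.]
wrist px [116. 217.] (array([ 479.7, -222. ]), 27.6) mean [ 481.8 -221.1   52. ] 5791 [ 66.  69. 139.]
side px [238. 137.] (array([438.5, 283.8]), 138.4) mean [438.6 291.2  53.7] 593 [117. 128. 135.]
side px [215. 155.] (array([380.6, 218. ]), 30.7) mean [380.  216.7  46.4] 175 [122. 120. 127.]
side px [223. 167.] (array([401.5, 156.4]), 30.9) mean [401.5 158.8  46.3] 149 [120. 118. 125.]
side px [231. 182.] (array([422.9,  93.2]), 30.5) mean [422.7  94.5  46.3] 184 [121. 118. 125.]
side px [358. 200.] (array([ 7.046e+02, -5.000e-01]), 32.8) mean [701.  -14.2  53.7] 166 [125. 152. 146.]
side px [235. 219.] (array([431.7, -46.3]), 27.8) mean [432.6 -48.5  50.4] 372 [203. 201. 211.]
side px [271. 251.] (array([ 502. , -152.5]), 27.8) mean [ 502.5 -155.6   51.8] 480 [115. 118. 206.]
side px [260. 279.] (array([ 479.1, -222. ]), 27.3) mean [ 479.4 -225.2   51.8] 577 [ 96.  98. 174.]
t 43.80 pos [ 577.7 -252.3  152.5] F [-0.3 -0.2 -1.3] grip 0.621
x [ 0.316  0.949 -0.001] y [ 0.949 -0.316 -0.   ] z [-0.    -0.001 -1.   ]
q [ 0.945  0.552 -0.822  1.537  0.419  1.237 -0.263]
```

View pics/wrist_23.png

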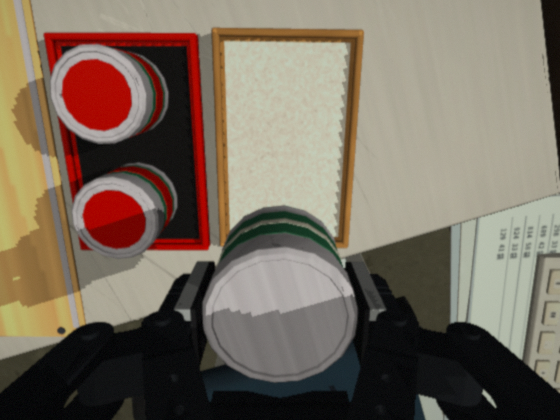

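View pics/side_23.png

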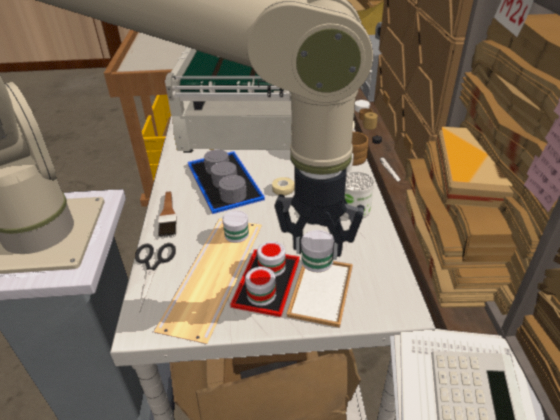

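```bash

python3 -m creep '[[0,0,0,0,2,20,150],[0,0,0,0,0,25,150],[0,0,0,0,0,25,150],[0,0,0,0,0,22,150],[0,0,0,0,0,8,150],[0,0,0,0,0,4,150],[0,0,0,0,0,0,150],[0,0,0,0,0,0,150]]'; python3 -m creep '[[0,0,0,0,0,2,150],[0,0,0,0,0,0,150]]'
```

```text
clock: 44.6
position: [0.5809, -0.2531, 0.0496]
ee_rot: [0.811, 0.585, 0.0, 0.001]
ft_force: [-0.6, -0.2, -1.7]
grip_width: 0.62
clock: 44.8
position: [0.5804, -0.2531, 0.0467]
ee_rot: [0.811, 0.585, 0.0, 0.0]
ft_force: [0.2, 0.1, -0.6]
grip_width: 0.616
```

```bash

python3 -m creep '[[0,0,0,0,0,2,150],[0,0,0,0,0,0,150]]'; python3 -m creep '[[0,0,0,0,0,1,150],[0,0,0,0,0,0,150]]'
```

```text
clock: 45.0
position: [0.5802, -0.253, 0.0442]
ee_rot: [0.811, 0.585, -0.0, 0.0]
ft_force: [0.3, -0.6, -0.5]
grip_width: 0.625
clock: 45.2
position: [0.5803, -0.2529, 0.0441]
ee_rot: [0.811, 0.585, -0.0, 0.0]
ft_force: [-3.9, 1.4, 6.9]
grip_width: 0.622
```

```bash

python3 -m creep '[[0,0,0,0,0,0,80],[0,0,0,0,0,0,60],[0,0,0,0,0,0,50],[0,0,0,0,0,0,50]]'; python3 -m creep '[[0,0,0,0,0,-10,50],[0,0,0,0,0,-20,50],[0,0,0,0,0,-30,50],[0,0,0,0,0,-40,0],[0,0,0,0,0,-40,0],[0,0,0,0,0,0,0]]'; python3 w.py 45 62 24 wrist
```

```text
clock: 45.6
position: [0.5803, -0.2529, 0.0432]
ee_rot: [0.811, 0.585, 0.0, -0.0]
ft_force: [-0.4, 0.4, -0.7]
grip_width: 0.803
clock: 46.2
position: [0.583, -0.2531, 0.1901]
ee_rot: [0.811, 0.585, 0.002, 0.004]
ft_force: [0.5, -0.7, -0.8]
grip_width: 1.002
wrist px [114.  94.] (array([ 503.1, -152.4]), 27.2) mean [ 504.4 -152.3   52. ] 5658 [ 81.  86. 173.]
wrist px [274. 197.] (array([ 580.1, -252.8]), 27.1) mean [ 580.6 -251.7   51.6] 4305 [169. 172. 177.]
wrist px [128. 200.] (array([ 479.7, -222. ]), 27.4) mean [ 481.5 -221.3   52. ] 4417 [ 82.  85. 172.]
t 46.25 pos [ 581.8 -253.1  187.1] F [-0.4  0.7 -0.6] grip 1.001
x [ 0.315  0.949 -0.001] y [ 0.949 -0.315  0.006] z [ 0.005 -0.002 -1.   ]
q [ 0.949  0.527 -0.835  1.494  0.4    1.293 -0.248]
```

View pics/wrist_24.png

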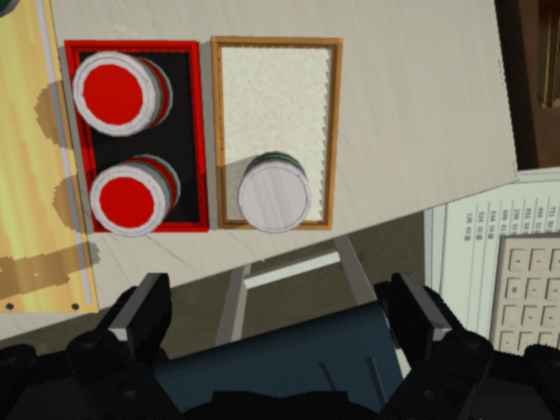

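```bash

python3 -m creep '[[0,0,0,0,-34,0,0],[0,0,0,0,-35,0,0],[0,0,0,0,-35,0,0],[0,0,0,0,-35,0,0],[0,0,0,0,-34,0,0],[0,0,0,0,-34,0,0]]'; python3 -m creep '[[0,0,0,38,0,0,0],[0,0,0,37,0,0,0],[0,0,0,38,0,0,0],[0,0,0,37,0,0,0],[0,0,0,0,0,0,0],[0,0,0,0,0,0,0]]'; python3 w.py 45 62 25 wrist
```

```text
clock: 46.85
position: [0.3821, -0.187, 0.1824]
ee_rot: [0.811, 0.585, -0.0, -0.001]
ft_force: [-0.5, 0.1, 1.8]
grip_width: 1.003
clock: 47.45
position: [0.4308, -0.0447, 0.1829]
ee_rot: [0.81, 0.586, -0.0, -0.0]
ft_force: [0.6, -1.2, -0.4]
grip_width: 0.999
wrist px [198.  12.] (array([420.2,  86.6]), 20.9) mean [420.4  84.1  46. ] 1350 [71. 71. 74.]
wrist px [283. 199.] (array([432.7, -46. ]), 27.2) mean [433.  -44.7  50.6] 4467 [137. 140. 144.]
wrist px [429. 280.] (array([ 511.4, -144.9]), 24.7) mean [ 517.3 -138.5   51.2] 750 [100. 102. 124.]
wrist px [384. 298.] (array([ 485.6, -145.8]), 19.4) mean [ 482.  -142.7   50.7] 376 [93. 95. 98.]
wrist px [389. 373.] (array([ 472. , -217.4]), 25.4) mean [ 469.  -211.4   51.6] 1357 [ 61.  64. 121.]
t 47.50 pos [430.7 -45.6 182.9] F [-0.3 -0.3 -0.4] grip 1.000
x [ 0.315  0.949 -0.   ] y [ 0.949 -0.315 -0.001] z [-0.001  0.    -1.   ]
q [ 1.159  0.034 -1.147  1.988  0.034  1.141 -0.323]
```

```bash

python3 -m creep '[[0,0,0,0,2,30,0],[0,0,0,0,0,35,0],[0,0,0,0,0,35,0],[0,0,0,0,0,25,0],[0,0,0,0,0,13,0],[0,0,0,0,0,0,0],[0,0,0,0,0,0,0]]'
python3 -m creep '[[0,0,0,0,0,3,0],[0,0,0,0,0,0,60],[0,0,0,0,0,0,90],[0,0,0,0,0,0,120],[0,0,0,0,0,0,150],[0,0,0,0,0,0,150],[0,0,0,0,0,0,150],[0,0,0,0,0,0,150]]' 45
python3 -m creep '[[0,0,0,0,0,-5,150],[0,0,0,0,0,-10,150],[0,0,0,0,0,-15,150],[0,0,0,0,0,-20,150],[0,0,0,0,0,-20,150],[0,0,0,0,0,-20,150],[0,0,0,0,0,-20,150],[0,0,0,0,0,0,150]]'; python3 -c "
from h import *
st()"
```

```text
clock: 48.2
position: [0.4329, -0.0466, 0.0455]
ee_rot: [0.811, 0.585, -0.0, -0.0]
ft_force: [-0.1, -0.1, 0.3]
grip_width: 0.998
clock: 49.0
position: [0.4334, -0.0462, 0.0429]
ee_rot: [0.811, 0.585, -0.0, 0.001]
ft_force: [-2.1, -0.4, 6.6]
grip_width: 0.617
clock: 49.8
position: [0.4345, -0.0459, 0.1549]
ee_rot: [0.811, 0.585, 0.001, 0.002]
ft_force: [0.4, 0.3, -1.8]
grip_width: 0.619
t 49.80 pos [434.5 -45.9 154.9] F [ 0.4  0.3 -1.8] grip 0.619
x [ 0.315  0.949 -0.001] y [ 0.949 -0.315  0.004] z [ 0.004 -0.002 -1.   ]
q [ 1.153  0.113 -1.178  2.015  0.121  1.082 -0.4  ]
```

```bash

python3 -m creep '[[0,0,0,-18,0,0,150],[0,0,0,-22,0,0,150],[0,0,0,-22,5,0,150],[0,0,0,-16,20,0,150],[0,0,0,0,35,0,150],[0,0,0,0,36,0,150],[0,0,0,0,37,0,150],[0,0,0,0,35,0,150]]'
python3 -m creep '[[0,0,0,0,25,0,150],[0,0,0,0,11,0,150],[0,0,0,0,0,0,150],[0,0,0,0,0,0,150]]'
python3 w.py 45 62 26 wrist
```

```text
clock: 50.6
position: [0.5689, -0.1735, 0.1511]
ee_rot: [0.811, 0.585, -0.0, -0.001]
ft_force: [0.8, -0.9, -0.3]
grip_width: 0.62
clock: 51.0
position: [0.6015, -0.1837, 0.1517]
ee_rot: [0.811, 0.585, -0.0, -0.001]
ft_force: [0.0, 0.0, -0.5]
grip_width: 0.618
wrist px [114. 215.] (array([ 503. , -152.3]), 27.6) mean [ 505.1 -151.3   52. ] 5843 [ 61.  64. 131.]
wrist px [123. 305.] (array([ 480.1, -216.8]), 26.7) mean [ 483.2 -210.6   51.8] 2661 [ 50.  52. 122.]
t 51.05 pos [ 601.3 -183.9  152. ] F [ 0.9 -0.2 -1.1] grip 0.624
x [ 0.315  0.949 -0.   ] y [ 0.949 -0.315 -0.001] z [-0.001  0.    -1.   ]
q [ 0.902  0.594 -0.935  1.537  0.492  1.262 -0.423]
```

View pics/wrist_26.png

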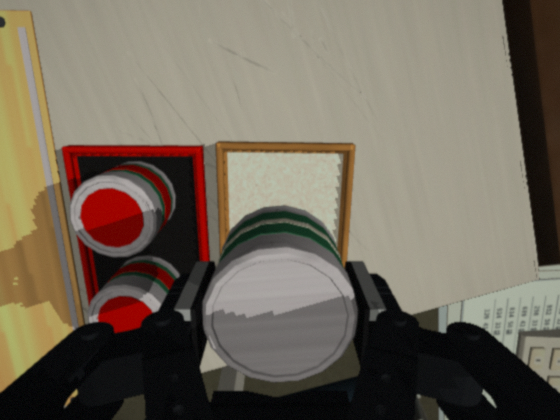

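```bash

python3 -m creep '[[0,0,0,0,2,20,150],[0,0,0,0,0,25,150],[0,0,0,0,0,25,150],[0,0,0,0,0,22,150],[0,0,0,0,0,8,150],[0,0,0,0,0,4,150],[0,0,0,0,0,0,150],[0,0,0,0,0,0,150]]'; python3 -m creep '[[0,0,0,0,0,2,150],[0,0,0,0,0,0,150]]'
```

```text
clock: 51.85
position: [0.6045, -0.1851, 0.0493]
ee_rot: [0.811, 0.585, 0.0, 0.001]
ft_force: [0.9, 0.8, -0.8]
grip_width: 0.621
clock: 52.05
position: [0.6041, -0.185, 0.0467]
ee_rot: [0.811, 0.585, 0.0, 0.0]
ft_force: [-0.8, 0.2, -1.4]
grip_width: 0.617
```

```bash

python3 -m creep '[[0,0,0,0,0,2,150],[0,0,0,0,0,0,150]]'; python3 -m creep '[[0,0,0,0,0,1,150],[0,0,0,0,0,0,150]]'
```

```text
clock: 52.25
position: [0.6039, -0.185, 0.0442]
ee_rot: [0.811, 0.585, -0.0, 0.0]
ft_force: [0.3, 0.1, -0.7]
grip_width: 0.618
clock: 52.45
position: [0.6039, -0.1849, 0.0441]
ee_rot: [0.811, 0.585, -0.0, 0.0]
ft_force: [-5.4, 0.1, 7.3]
grip_width: 0.621
```

Release, lift, draw the arm in, then check everything.

```bash

python3 -m creep '[[0,0,0,0,0,0,80],[0,0,0,0,0,0,60],[0,0,0,0,0,0,50],[0,0,0,0,0,0,50]]'; python3 -m creep '[[0,0,0,0,0,-10,50],[0,0,0,0,0,-20,50],[0,0,0,0,0,-30,50],[0,0,0,0,0,-40,0],[0,0,0,0,0,-40,0],[0,0,0,0,0,-20,0]]'
python3 -m creep '[[0,0,0,-20,-34,0,0],[0,0,0,-20,-35,0,0],[0,0,0,-20,-35,0,0],[0,0,0,-20,-35,0,0],[0,0,0,-20,-34,0,0],[0,0,0,-20,-34,0,0],[0,0,0,0,0,0,0],[0,0,0,0,0,0,0]]'; python3 w.py 40 62 27 wrist side top
```

```text
clock: 52.85
position: [0.604, -0.1849, 0.0433]
ee_rot: [0.811, 0.585, 0.0, 0.0]
ft_force: [0.2, -0.0, 0.3]
grip_width: 0.801
clock: 53.45
position: [0.6051, -0.1846, 0.2079]
ee_rot: [0.811, 0.585, 0.001, 0.002]
ft_force: [-0.6, -0.5, -0.4]
grip_width: 0.996
clock: 54.25
position: [0.3692, -0.2342, 0.2041]
ee_rot: [0.812, 0.584, -0.001, 0.001]
ft_force: [-0.0, -0.6, 1.2]
grip_width: 0.993
wrist px [430.  26.] (array([ 502.6, -153.2]), 27.3) mean [ 498.8 -158.4   51.7] 4337 [ 65.  69. 157.]
wrist px [553.  24.] (array([ 583.8, -186.1]), 18.2) mean [ 578.7 -183.4   46.4] 661 [57. 58. 59.]
wrist px [544. 126.] (array([ 575. , -251.7]), 26.4) mean [ 563.2 -248.4   49.8] 2148 [126. 128. 132.]
wrist px [420. 127.] (array([ 479.5, -222.2]), 27.2) mean [ 478.4 -220.6   51.9] 4754 [ 76.  80. 165.]
side px [284. 140.] (array([538.6, 255.6]), 217.7) mean [559.1 269.5  51. ] 1312 [108. 121. 131.]
side px [224. 169.] (array([403.4, 157.6]), 99.2) mean [404.6 154.2  45.4] 818 [115. 112. 119.]
side px [325. 187.] (array([635.6,  52.4]), 28.0) mean [636.8  46.9  49.7] 241 [113. 116. 120.]
side px [3
[... 929 characters left out ...]
[437.7 293.6  51. ] 353 [58. 62. 65.]
top px [324. 224.] (array([ 503.3, -148.9]), 27.0) mean [ 502.5 -148.7   51.5] 370 [ 81.  83. 151.]
top px [352. 233.] (array([ 480.6, -218.6]), 27.2) mean [ 479.6 -218.3   51.5] 382 [ 79.  82. 149.]
top px [224. 253.] (array([423.9,  97.7]), 31.2) mean [423.8  97.3  44.9] 492 [91. 89. 94.]
top px [198. 261.] (array([401.8, 160.5]), 31.2) mean [401.9 159.8  45. ] 503 [90. 89. 93.]
top px [172. 270.] (array([381.1, 221.8]), 31.1) mean [380.6 221.7  45. ] 514 [90. 89. 93.]
t 54.40 pos [ 370.9 -232.7  203.6] F [0.4 0.6 0.1] grip 0.997
x [0.313 0.95  0.001] y [ 0.95  -0.313  0.001] z [ 0.001  0.    -1.   ]
q [ 1.579  0.009 -1.1    1.954  0.008  1.183  0.157]
```

View pics/side_27.png

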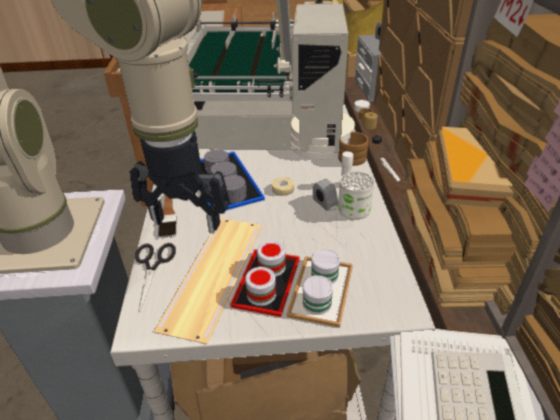

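View pics/top_27.png

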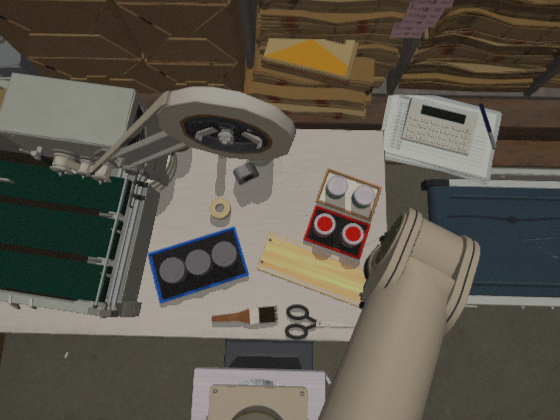

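```bash
python3 -c "
from workcell import *
print(hand_in())"
```

```text
the job is handed in; nothing more can be done
None
```

The pick lane is clear and the job is handed in, with about 54 s on the clock.

- **Covers:** All three were lifted straight up, each tin stayed standing, and they now stand in a row in the blue tray. Their tops read about 45 mm, which matches a cover resting on the floor of the tray.
- **Tins:** The two red-marked tins (one was under the middle cover, one was bare) stand in the red tray. The two good tins stand in the cardboard tray.
- **Knocked tin:** The bare marked tin was knocked about 27 mm along the lane during the run. I measured it again before picking it up. I never saw a grip slip.

The last side and top pictures, taken just before handing in, agree on the final layout. All tins are upright, with lids at about 51–52 mm. The lane is empty, the tape roll and swab tub are where they were, and the arm is drawn in, open and touching nothing.

The side and top cameras disagreed by 3–4 mm sideways, and the wrist camera read between them, so I aimed with the wrist camera. The gaps between neighbouring covers are only about 3–4 mm. I shifted the row away from the machine rail at the tray's left end, and no check failed.

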